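# Free the finished pot, nest the round pots, reject the square one

## Task

Push the vise's sliding jaw well open by its black tab, at least 30 mm and with the pot still in it, then lift out the finished round pot and nest it mouth-down over the round pot on the grey disc, and nest the other loose round pot over that. Then slide the square pot, which will not nest, across the bench without lifting it until it stands well inside the red outline. Leave the other things on the bench where they are.

Things in the scene. Friction and masses are not known exactly. Their poses are not given: they have to be found in the camera images.
- jaw (a joint): sliding jaw of the vise: 0 when closed, grows to 0.055 (m) as it opens along the vise's +y; about 3 N of dry friction plus 8 N per m/s, it stays where it is left
- vise_seat (a point): top of the vise base under the vised pot; axes are the vise's, +y is the way the jaw opens. Dark steel base 8 mm thick, 90 mm along x, y -60 to 190 mm. Blue fixed jaw at y -58 to -38 mm, 30 mm above the bench; blue end stop at y 177 to 189 mm, 24 mm above the bench. The closed sliding jaw reaches 33 mm above the bench
- jaw_tab (a point): top centre, 71 mm above the bench, of the black upright tab on the sliding jaw (moves with it): 36 mm along the vise's x, 12 mm along y, 50 mm high above the jaw's flat slide, itself 21 mm above the bench. Jaw closed, it is 92 mm from the seat along +y. On the pot's side of the tab the slide is clear for about 38 mm: room for shut fingers to push
- pot_vise_mid (a point): round blue pot, mouth-down: hollow cone 34 mm high, 72 mm wide at the mouth (bottom), 44 mm at the shoulder, 3 mm walls; above it a solid round foot 36 mm wide, 24 mm high, to grip from above; 58 mm in all, about 70 g. Point on its axis, 29 mm above the mouth; z up. The finished one, in the vise, mouth 8 mm above the bench; the closed jaw leans over its cone
- pot_store_mid (a point): round blue pot, mouth-down: hollow cone 34 mm high, 72 mm wide at the mouth (bottom), 44 mm at the shoulder, 3 mm walls; above it a solid round foot 36 mm wide, 24 mm high, to grip from above; 58 mm in all, about 70 g. Point on its axis, 29 mm above the mouth; z up. On the grey disc; stays there. A like pot nested over it rests 28 mm higher, with 2 to 3 mm side play
- pot_loose_mid (a point): round blue pot, mouth-down: hollow cone 34 mm high, 72 mm wide at the mouth (bottom), 44 mm at the shoulder, 3 mm walls; above it a solid round foot 36 mm wide, 24 mm high, to grip from above; 58 mm in all, about 70 g. Point on its axis, 29 mm above the mouth; z up. This one stands loose on the bench
- pot_square_mid (a point): square blue plastic pot of the same height and colour, about 80 g, standing loose on the bench: square body 34 mm high, 64 x 64 mm at the bottom and 44 x 44 mm at the shoulder, square foot 36 x 36 x 24 mm on top. The point is on its axis, 29 mm above the bench; x and y are square to its sides. It nests with nothing
- disc_top (a point): centre of the top of a fixed grey disc, 100 mm across, 6 mm high
- outline_mid (a point): centre of the flat red square outline on the bench, 160 mm inside; its x and y run along its sides
- oil: bystander, to be left alone: small amber dropper bottle, 32 mm across, 75 mm high; origin at the centre of its underside
- dish: bystander, to be left alone: shallow glass dish, 84 mm across, 16 mm high; origin at the centre of its underside
- eyepiece: bystander, to be left alone: black microscope eyepiece standing up, 34 mm across, 56 mm high; origin at the centre of its underside
- slidebox: bystander, to be left alone: closed wooden slide box, 92 x 172 x 34 mm, long side along its y; origin at the centre of its underside
- beaker: bystander, to be left alone: empty glass beaker, 72 mm across, 95 mm high; origin at the centre of its underside
Things that resemble listed ones, but are neither listed nor needed, are in the scene too. Leave any yellow look-alike of the part that bears pot_vise_mid alone.

How it is judged:
By the outcome, as a careful person would: the job done as asked, in the order asked, and still so for the second after the job is handed in, with the robot touching nothing.
It also fails if it takes over 72 s, if anything falls off the work surface, if the arm or the gripper's body presses on something with over 40 N, if the wrist force passes 120 N, or if a joint passes its speed limit or range.

## Robot

A 6-joint arm with a two-finger parallel gripper is mounted at the origin on the work surface. World frame = base frame: x ahead of the robot, y to its left, z up, the work surface at z = 0. Lengths are in m, angles in degrees, forces in N, time in s.
With the tool pointing down it reaches from about 0.4 to 0.825 m from the base axis. Payload 7 kg.
Tool frame: the origin (TCP) lies between the finger pads; the fingertips stand 11 mm ahead of it and the grasp point (between the pads) lies 8 mm behind it (r.tcp_to_tips is the distance from the TCP to the fingertips, in m); x points along the fingers, y is the direction in which the jaws open and shut, and the axes are right-handed (so a half turn about x gives the same grasp; the last joint's range is limited). The gripper opens to 88 mm and grips with 3 to 60 N. Pads are 19 mm wide; open, the fingers measure 130 mm over their backs; the gripper's body (78 mm by 193 mm) begins 47 mm behind the grasp point.
Start: joints at [92.653, 20.546, 0.682, 0, -70.136, -16.507], TCP at [0.162, 0.655, 0.238] pointing down, gripper open.
Joint ranges: [-176.03, 176.03], [-82.01, 121.73], [-58.28, 71.71], [-173.87, 95.51], [-174.79, -0.11], [-173.66, 173.66]. Speed limits (degrees/s): [136.94, 136.94, 172.46, 180, 180, 180].

## Interface

Orientations are given as [roll, pitch, yaw] about the fixed x, y, z axes, in that order (R = Rz(yaw) Ry(pitch) Rx(roll)).
In Python, from plant import r gives the robot as it stands.
- The arm moves only by the tool arm_command, never from a script. Its argument "plan" is a list of rows, each an object of numbers: "dx", "dy", "dz": the shift along the tool's x, y, z each as a share of 0.02 m, from -1 to 1; "wx", "wy", "wz": the turn, a rotation vector about the tool's x, y, z each as a share of 0.08 rad, from -1 to 1. In form: [{"dx": .., "dy": .., "dz": .., "wx": .., "wy": .., "wz": ..}, ...]. A call has 1 to 20 rows; each row shifts and turns the pose as measured when the row begins, along the tool's axes as they then stand; what a row does not reach is not made up. A row lasts 1/12 s, in which the tool goes at most 41.7 mm and 7.16 degrees, less where a joint would pass 70% of its speed; a pose out of reach is approached as far as the arm can. A call with a number of a shift or a turn outside -1 to 1 is refused whole. A call with a gripper value outside its range is refused whole. "fingers" is the closure, from -1 (fully open) to 1 (shut), so that 0 is half open, set as the call begins (left out, the last holds). The fingers move at their own pace and stop on an object; "force" is the grip in N (left out, the last holds). Time passes only in rows, so rows that do not move let the fingers close. It gives the time, the measured TCP pose, the force and the opening at its end, in the units of the state.
- r.get_state(): the state, without advancing time (a new reading comes with each control period).
- r.capture(name): name is "scene" or "top" or "wrist"; returns (picture, depth): 400x640x3 uint8, red, green, blue; 400x640 float32, m along the optical axis (not along the pixel's ray), 0 where there is no reading.
- r.camera_model(name): a dict with "vertical_fov" (degrees; the focal length in pixels is half the picture's height over the tangent of half this angle, whatever the lens; pixels are square), "cx", "cy" (the principal point, pixels), "R" (3x3) and "t" (3): a world point X has camera coordinates R X + t. Camera axes: x right, y down, z forward; pixel columns grow to the right and rows downward; lengths in m; the calibration is good to about 2 mm. A picture is of the moment at which its call begins: read the wrist's pose just before it. camera_model takes no time and is no camera call; for the wrist camera it gives the pose at the moment of the call.
- r.close_job(): hands the job in, once; it reports no verdict.
Trained networks look in the newest picture that a camera, given by its name, has taken for a name from the list of things; names that differ only in an ending like _2 or _b are one class to them, and where a whole thing is asked for, a point or a joint stands for the part that bears it (a point fixed in the world has none). Each returns a list of dicts, best first, with "score" (0 to 1); they miss things now and then, are a little off and sometimes report something else, mostly with a low value. They report only what shows in the picture. A call takes as long as a camera call. They do not tell look-alikes from the thing itself.
- r.cut_out(camera, query): "mask" (400x640 bool, what is visible of it) and "bbox" ([left, top, width, height] in pixels, round what is visible of it).
- r.spot_point(camera, query): "centre" ([column, row] in pixels: a listed point, or the origin of a listed thing).
The state is a dict: "time_s": time; "joints": joint angles; "qd": joint speeds; "joint_torque": joint torques, N m; "tcp_pos": TCP position; "eef_rot": TCP orientation; "contact_force": force on the tool from outside, world axes, zero at the start; "moment": the same for the moment, N m; "gripper_width": finger opening in m.
Only numpy, scipy, OpenCV 4.12 (cv2) and the standard library are available. Lean on these libraries where they do the work, as an engineer would, in place of code of your own. Each camera call takes 0.05 s, during which the arm holds its last target.

## Working session

There is one attempt and no reset: what is moved stays moved. The work goes in short steps, Python scripts to look and compute and a tool call to move; the robot and the scene stay as the last step left them, time stands still between calls to the robot, and variables do not carry over. Pictures are saved under pics/ and viewed, and the job is handed in when it is done.

Besides the shell and the picture viewer there is one more tool, called after ">>>" as a command line: name --argument value ..., lists and objects as JSON in quotes. arm_command: Moves the arm, as the interface text tells. Shift numbers are shares of 0.02 m and turn numbers shares of 0.08 rad, none past 1 either way. Its arguments: {"type":"object","properties":{"plan":{"type":"array","items":{"type":"object","properties":{"dx":{"type":"number"},"dy":{"type":"number"},"dz":{"type":"number"},"wx":{"type":"number"},"wy":{"type":"number"},"wz":{"type":"number"}}}},"fingers":{"type":"number"},"force":{"type":"number"}},"required":["plan"]}

```bash
ls; mkdir -p pics; python3 - <<'E'
from plant import r
import cv2,numpy as np
s=r.get_state();print(s)
for n in("scene","top"):
    im,d=r.capture(n);cv2.imwrite(f"pics/{n}0.png",im[:,:,::-1]);m=r.camera_model(n);print(n,m)
E
```

```text
pics
{'time_s': 0.0, 'joints': array([ 9.26528569e+01,  2.05908306e+01,  6.32984879e-01, -2.05478903e-02,
       -7.01353343e+01, -1.65075213e+01]), 'qd': array([-0.07633008,  0.09754156, -0.04460799,  0.00529472,  0.00851308,
       -0.12657607]), 'joint_torque': array([ 8.90422180e-04, -5.82717454e+01,  2.93053311e+01,  6.99704066e+00,
        7.08638050e-03, -1.61672356e-04]), 'tcp_pos': array([0.16153784, 0.65489402, 0.23662216]), 'eef_rot': array([ 94.79751894,  89.90483818, -99.06414337]), 'contact_force': array([-0.49846099,  0.2055924 , -0.74058631]), 'moment': array([-0.01642296,  0.05382115,  0.04017116]), 'gripper_width': 0.08774026147422649}
scene {'vertical_fov': 48.96048258789905, 'cx': 316.3400717254165, 'cy': 201.45172795336086, 'R': array([[ 3.84225236e-01,  9.23239338e-01, -3.05783848e-04],
       [ 6.54729069e-01, -2.72712593e-01, -7.04952259e-01],
       [-6.50923048e-01,  2.70660242e-01, -7.09254693e-01]]), 't': array([-0.17399587, -0.32107145,  1.55211085])}
top {'vertical_fov': 50.96126340963638, 'cx': 323.9453396528837, 'cy': 211.17434923818098, 'R': array([[-1.09133955e-01, -9.94026694e-01, -8.43295904e-04],
       [-9.70276112e-01,  1.06710651e-01, -2.17202908e-01],
       [ 2.15995478e-01, -2.28859825e-02, -9.76126111e-01]]), 't': array([0.00464393, 0.58225739, 1.02995059])}
```

View pics/scene0.png

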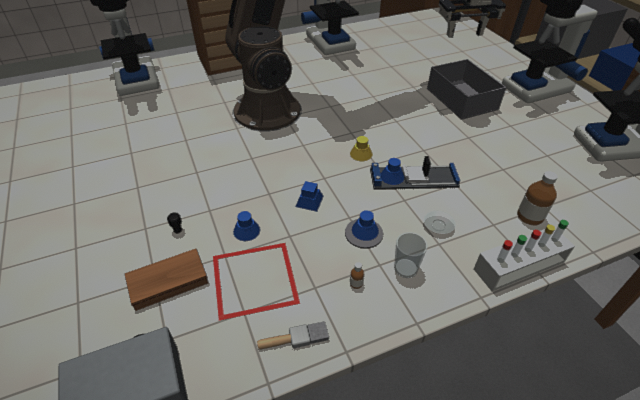

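View pics/top0.png

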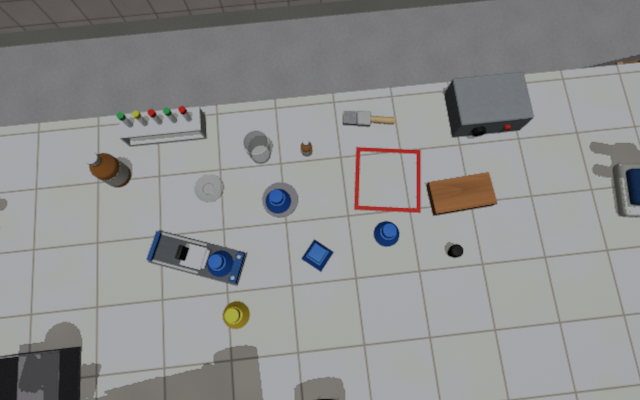

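The scene view shows the vise at (415,175) with its pot at (393,168), the store pot at (366,225), the loose pot at (246,225), the square pot at (310,195) and the outline at (256,280). The top view agrees, with the vised pot at (220,262), tab at (180,252), store pot at (279,199), loose pot at (387,232) and square pot at (318,254). The yellow look-alike is at (236,315).

```bash
cat > h.py <<'E'
import numpy as np,cv2
from plant import r
def K(m):
    f=200/np.tan(np.radians(m['vertical_fov']/2));return f,m['cx'],m['cy']
def ray(m,px):
    f,cx,cy=K(m);d=m['R'].T@np.array([(px[0]-cx)/f,(px[1]-cy)/f,1]);return -m['R'].T@m['t'],d
def atz(m,px,z):
    o,d=ray(m,px);return o+d*(z-o[2])/d[2]
def cloud(m,dep):
    f,cx,cy=K(m);v,u=np.mgrid[:400,:640];P=np.stack([(u-cx)/f*dep,(v-cy)/f*dep,dep],-1)
    return (P-m['t'])@m['R']
def proj(m,X):
    f,cx,cy=K(m);c=m['R']@np.array(X)+m['t'];return f*c[0]/c[2]+cx,f*c[1]/c[2]+cy
E
python3 - <<'E'
from h import *
np.set_printoptions(precision=4,suppress=True)
Z=dict(vise_seat=.008,jaw_tab=.071,pot_vise_mid=.037,pot_store_mid=.035,pot_square_mid=.029,disc_top=.006,outline_mid=0)
for n in("top","scene"):
    im,d=r.capture(n);m=r.camera_model(n);np.savez(f"{n}0.npz",im=im,d=d)
    for q,z in Z.items():
        for h in r.spot_point(n,q)[:5]: print(n,q,round(h['score'],2),np.round(h['centre'],1),atz(m,h['centre'],z))
# circles of feet from depth cloud
m=r.camera_model("top");D=np.load("top0.npz");C=cloud(m,D['d']);im=D['im'].astype(int)
blue=(im[...,2]>im[...,0]+40)&(im[...,2]>im[...,1]+25)
n,l,st,ce=cv2.connectedComponentsWithStats(blue.astype(np.uint8))
for i in range(1,n):
    if st[i,4]<60: continue
    P=C[l==i]; zt=np.percentile(P[:,2],97); T=P[(P[:,2]>zt-.004)]
    print(st[i],"top z",zt,"mean",T.mean(0),"mid bb",(T.min(0)+T.max(0))/2,len(T), "ext",T.max(0)-T.min(0))
print(r.get_state()['time_s'])
E
```

```text
top vise_seat 0.55 [222.6 264.7] [0.4758 0.2245 0.008 ]
top jaw_tab 0.86 [180.  252.1] [0.512  0.3155 0.071 ]
top jaw_tab 0.42 [259.9 153.7] [0.7528 0.0941 0.071 ]
top jaw_tab 0.27 [278.9 194.3] [0.6355 0.0533 0.071 ]
top pot_vise_mid 0.87 [218.3 264.3] [0.4746 0.2289 0.037 ]
top pot_vise_mid 0.78 [234.3 313.4] [0.3461 0.1953 0.037 ]
top pot_store_mid 0.72 [280.2 195.4] [0.642 0.053 0.035]
top pot_square_mid 0.96 [318.  253.9] [ 0.4742 -0.0317  0.029 ]
top disc_top 0.79 [277.5 197.5] [0.6447 0.0632 0.006 ]
scene vise_seat 0.57 [391.5 178. ] [0.4874 0.2247 0.008 ]
scene jaw_tab 0.62 [428.2 157. ] [0.5074 0.3247 0.071 ]
scene pot_vise_mid 0.96 [394.4 168.5] [0.4814 0.2337 0.037 ]
scene pot_vise_mid 0.92 [359.9 144.7] [0.3426 0.1914 0.037 ]
scene pot_store_mid 0.9 [363.6 222.7] [0.6348 0.0559 0.035 ]
scene pot_square_mid 0.78 [312.2 194.7] [ 0.4829 -0.0248  0.029 ]
scene disc_top 0.75 [366.6 227.8] [0.6314 0.0689 0.006 ]
scene outline_mid 0.19 [408.  266.5] [0.7782 0.1075 0.    ]
[630 169  10  34 234] top z 0.06576387140474843 mean [ 0.564  -0.8832  0.0715] mid bb [ 0.4727 -0.4699  0.5968] 137 ext [0.2593 0.8718 1.0701]
[266 189  25  24 478] top z 0.0661244892280447 mean [0.6251 0.0604 0.0958] mid bb [0.4966 0.0231 0.597 ] 102 ext [0.3072 0.1142 1.0696]
[374 222  25  24 475] top z 0.05948064654956499 mean [ 0.5113 -0.2193  0.0676] mid bb [ 0.4359 -0.1361  0.5937] 110 ext [0.1858 0.2042 1.0762]
[147 232  14  29 136] top z 0.02796105012345372 mean [0.5465 0.4005 0.0258] mid bb [0.5435 0.4012 0.0273] 53 ext [0.0724 0.0337 0.0062]
[302 240  31  31 499] top z 0.060051308048046925 mean [ 0.474  -0.028   0.0582] mid bb [ 0.4724 -0.0269  0.059 ] 146 ext [0.0443 0.047  0.0059]
[207 251  38  32 760] top z 0.0683382447784684 mean [0.4772 0.2273 0.0842] mid bb [0.4198 0.1071 0.5981] 121 ext [0.1537 0.282  1.0675]
0.9
```

```bash
python3 - <<'E'
from h import *
from scipy.optimize import minimize
np.set_printoptions(precision=4,suppress=True)
def hull(m,x,y,z0,yaw=None):
    pts=[]
    prof=[(0,.036,.032),(.034,.022,.022),(.034,.018,.018),(.058,.018,.018)]
    a=np.linspace(0,2*np.pi,40,endpoint=False)
    M=np.zeros((1600,2560),np.uint8)
    def add(parts):
        P=[]
        for h,R in parts:
            if yaw is None: xy=np.c_[np.cos(a),np.sin(a)]*R
            else:
                c=np.array([[1,1],[-1,1],[-1,-1],[1,-1]])*R;t=np.array([[np.cos(yaw),-np.sin(yaw)],[np.sin(yaw),np.cos(yaw)]]);xy=c@t.T
            for q in xy: P.append(proj(m,[x+q[0],y+q[1],z0+h]))
        P=((np.array(P)+.5)*4).astype(np.int32);cv2.fillConvexPoly(M,cv2.convexHull(P),1)
    b=.036 if yaw is None else .032
    add([(0,b),(.034,.022)]);add([(.034,.018),(.058,.018)])
    return cv2.resize(M.astype(np.float32),(640,400),interpolation=cv2.INTER_AREA)
init=dict(store=(.632,.058,.006,None),loose=(.51,-.215,0,None),square=(.474,-.028,0,.6))
for n in("top","scene"):
    m=r.camera_model(n);D=np.load(f"{n}0.npz");im=D['im'].astype(int)
    blue=((im[...,2]>im[...,0]+25)&(im[...,2]>im[...,1]+18)).astype(np.float32)
    for k,(x,y,z,yw) in init.items():
        u,v=map(int,proj(m,[x,y,.03]));W=np.s_[max(0,v-28):v+28,u-28:u+28]
        f=lambda p:np.abs(hull(m,p[0],p[1],z,None if yw is None else p[2])[W]-blue[W]).sum()
        best=None
        for y0 in ([0] if yw is None else [0,.4,.8,1.2]):
            x0=[x,y]+([] if yw is None else [y0]);S=np.vstack([x0]+[np.array(x0)+np.eye(len(x0))[i]*(.012 if i<2 else .3) for i in range(len(x0))])
            o=minimize(f,x0,method='Nelder-Mead',options=dict(initial_simplex=S,xatol=1e-4))
            if best is None or o.fun<best.fun:best=o
        print(n,k,best.x,best.fun,blue[W].sum())
    C=cloud(m,D['d'])
    red=(im[...,0]>im[...,1]+80)&(im[...,0]>im[...,2]+80)&(D['d']>0)
    P=np.array([atz(m,(u,v),0)[:2] for v,u in np.argwhere(red)])
    P=P[(abs(P[:,0]-.64)<.15)&(abs(P[:,1]+.21)<.15)];print("outline",cv2.minAreaRect(P.astype(np.float32)),len(P))
r.capture("wrist");im,d=r.capture("wrist");cv2.imwrite("pics/w0.png",im[:,:,::-1]);print(r.camera_model("wrist"),r.get_state()['tcp_pos'])
# vise crop
m=r.camera_model("top");im=np.load("top0.npz")['im'];cv2.imwrite("pics/vise_crop.png",cv2.resize(im[215:300,130:260,::-1],None,fx=6,fy=6,interpolation=cv2.INTER_CUBIC))
E
```

```text
top store [0.6351 0.0628] 27.9375 500.0
top loose [ 0.5128 -0.222 ] 54.625 491.0
top square [ 0.4739 -0.0292  0.8635] 42.25 526.0
outline ((0.6666778922080994, -0.24701014161109924), (0.17945392429828644, 0.18113799393177032), 80.98056030273438) 750
scene store [0.6358 0.061 ] 36.25 577.0
scene loose [ 0.5124 -0.2252] 56.125 551.0
scene square [ 0.4743 -0.0313  0.9349] 48.8125 522.0
outline ((0.6666011214256287, -0.25073978304862976), (0.18150606751441956, 0.18268339335918427), 80.95980834960938) 969
{'vertical_fov': 71.71015023518622, 'cx': 319.94770640025695, 'cy': 199.37805851566605, 'R': array([[-0.2398, -0.9708,  0.0009],
       [-0.9414,  0.2328,  0.2442],
       [-0.2373,  0.0577, -0.9697]]), 't': array([ 0.6754, -0.0302,  0.3897])} [0.1616 0.6553 0.2376]
```

View pics/w0.png

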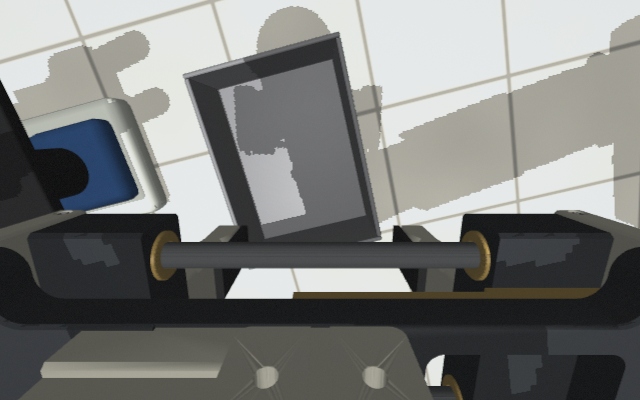

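View pics/vise_crop.png

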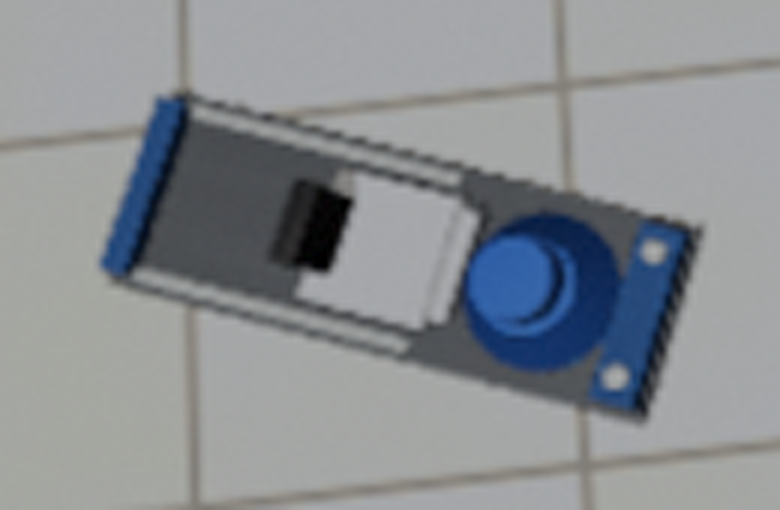

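The wrist view shows only the grey bin and the gripper, and no task objects. In the vise crop (6x, offset 130,215) the end stop's outer edge runs (157,97)–(105,268), the fixed jaw is at (688,232)–(633,405), the tab is near (315,225) and the pot foot is at (517,280).

```bash
python3 - <<'E'
from h import *
np.set_printoptions(precision=4,suppress=True)
m=r.camera_model("top")
c=lambda u,v,z:atz(m,(130+u/6-.42,215+v/6-.42),z)[:2]
E=(c(160,97,.024)+c(106,270,.024))/2; F=(c(690,232,.03)+c(633,405,.03))/2
d=F-E;print(E,F,np.linalg.norm(d))
yv=-d/np.linalg.norm(d);print("yv",yv,np.degrees(np.arctan2(yv[1],yv[0])))
seat1=E-yv*.189;seat2=F+yv*.058;print("seat",seat1,seat2)
print("endstop dir",c(160,97,.024)-c(106,270,.024),"fixed dir",c(690,232,.03)-c(633,405,.03))
# tab top face (top-facing portion)
for n in("top","scene"):
    mm=r.camera_model(n);D=np.load(f"{n}0.npz");C=cloud(mm,D['d']);
    s=(seat1+seat2)/2;xv=np.array([yv[1],-yv[0]])
    R=(C[...,:2]-s);Y=R@yv;X=R@xv
    sel=(D['d']>0)&(abs(X)<.03)&(Y>.06)&(Y<.14)&(C[...,2]>.05)&(C[...,2]<.085)
    print(n,"tab",sel.sum(),C[sel].mean(0),"Y",Y[sel].min(),Y[sel].max(),"X",X[sel].min(),X[sel].max(), C[sel][:,2].max())
    sel=(D['d']>0)&(abs(X)<.03)&(abs(Y)<.04)&(C[...,2]>.058)&(C[...,2]<.075)
    P=C[sel];print(n,"foot",sel.sum(),P.mean(0),(P.min(0)+P.max(0))/2,P.max(0)-P.min(0),"XY",X[sel].mean(),Y[sel].mean())
    for nm,p in(("store",(.635,.062)),("loose",(.5126,-.2235)),("sq",(.474,-.03))):
        sel=(D['d']>0)&(np.hypot(C[...,0]-p[0],C[...,1]-p[1])<.035)&(C[...,2]>(.054 if nm!="store" else .058))
        P=C[sel];print(n,nm,sel.sum(),P.mean(0),(P.min(0)+P.max(0))/2)
im=np.load("scene0.npz")['im'];cv2.imwrite("pics/vise_s.png",cv2.resize(im[140:200,360:470,::-1],None,fx=7,fy=7,interpolation=cv2.INTER_CUBIC))
E
```

```text
[0.5465 0.4049] [0.4608 0.175 ] 0.24536801578435413
yv [0.3489 0.9371] 69.5774659178795
seat [0.4805 0.2278] [0.4811 0.2293]
endstop dir [ 0.0748 -0.0254] fixed dir [ 0.0721 -0.0296]
top tab 101 [0.5125 0.3184 0.0664] Y 0.09005532768833695 0.10335718185153053 X -0.01927916780299468 0.016201970667174923 0.07574168150555469
top foot 161 [0.4795 0.2312 0.0656] [0.4797 0.2311 0.0643] [0.0339 0.0351 0.0125] XY -0.00210711286772831 0.0020110935750882147
top store 140 [0.6339 0.064  0.0634] [0.6345 0.0636 0.0633]
top loose 131 [ 0.5123 -0.221   0.0573] [ 0.5117 -0.2209  0.0581]
top sq 184 [ 0.4741 -0.0277  0.0576] [ 0.474  -0.0269  0.058 ]
scene tab 77 [0.5207 0.313  0.0655] Y 0.08719460059938394 0.10084532472660299 X -0.014484789474794047 0.023688251435182894 0.07381286339862729
scene foot 111 [0.4859 0.2262 0.0653] [0.4845 0.2268 0.0645] [0.0339 0.0342 0.0125] XY 0.005617568405986981 -0.0004582774168275194
scene store 135 [0.6393 0.059  0.0642] [0.6384 0.0595 0.0633]
scene loose 127 [ 0.5163 -0.2253  0.0585] [ 0.516  -0.2252  0.058 ]
scene sq 140 [ 0.4793 -0.0324  0.0586] [ 0.4772 -0.0321  0.0589]
```

View pics/vise_s.png

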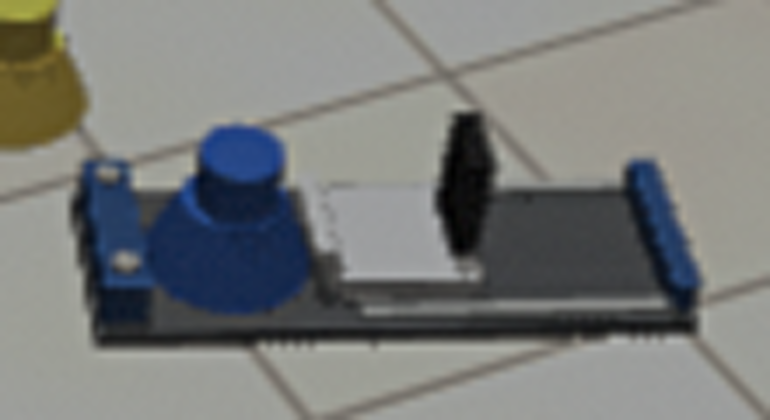

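The scene crop of the vise (7x, offset 360,140) shows the tab at (467,180), the pot foot at (240,155) and the flat slide between them, which fits the top view. Next is the current tool frame and the first move.

```bash
cat >> h.py <<'E'
from scipy.spatial.transform import Rotation as Ro
def to(target,yaw=None,tilt=True):
    """rows-units needed, in tool axes: shift in 0.02m units, rot in 0.08rad units. yaw= angle (deg) of tool y in world"""
    s=r.get_state();Rm=Ro.from_euler('xyz',s['eef_rot'],degrees=True).as_matrix()
    p=s['tcp_pos'];dl=Rm.T@(np.array(target)-p)/.02
    print("t",round(s['time_s'],2),"tcp",np.round(p,4),"y ang",round(np.degrees(np.arctan2(Rm[1,1],Rm[0,1])),2),"z ang",round(np.degrees(np.arctan2(Rm[1,2],Rm[0,2])),2),"xaxis",np.round(Rm[:,0],4),"w",round(s['gripper_width'],4),"F",np.round(s['contact_force'],1))
    print(" shift tool units",np.round(dl,2))
    if yaw is not None:
        x=np.array([0,0,-1.]);y=np.array([np.cos(np.radians(yaw)),np.sin(np.radians(yaw)),0])
        Rt=np.c_[x,y,np.cross(x,y)];print(" rot tool units",np.round((Ro.from_matrix(Rm.T@Rt)).as_rotvec()/.08,2))
        print(" shift in target axes",np.round(Rt.T@(np.array(target)-p)/.02,2))
E
python3 - <<'E'
from h import *
yv=np.array([.351,.936])
s=np.array([.482,.2288])
p=s+yv*.065;print(p)
to([*p,.2],-20.5); to([*p,.2],159.5);print(r.get_state()['joints'])
for n in ("oil","dish","eyepiece","slidebox","beaker"):
    h=r.spot_point("top",n)[:1]
    if h: print(n,atz(r.camera_model("top"),h[0]['centre'],0)[:2],h[0]['score'])
E
```

```text
[0.504815 0.28964 ]
t 1.0 tcp [0.1616 0.6553 0.2376] y ang -103.85 z ang 166.15 xaxis [ 0. -0. -1.] w 0.0878 F [-0.8  0.6  0.2]
 shift tool units [  1.88  13.65 -21.04]
 rot tool units [-18.18  -0.    -0.  ]
 shift in target axes [ 1.88 22.48 11.12]
t 1.0 tcp [0.1616 0.6553 0.2376] y ang -103.85 z ang 166.15 xaxis [ 0. -0. -1.] w 0.0878 F [-0.8  0.6  0.2]
 shift tool units [  1.88  13.65 -21.04]
 rot tool units [21.09 -0.    0.  ]
 shift in target axes [  1.88 -22.48 -11.12]
[ 9.26550182e+01  2.05459786e+01  6.82037333e-01  1.39576213e-03
 -7.01368491e+01 -1.65062405e+01]
oil [ 0.78478423 -0.02698874] 0.54
dish [0.69614422 0.25243511] 0.76
eyepiece [ 0.43594719 -0.38881014] 0.74
slidebox [ 0.59714252 -0.44385593] 0.97
beaker [0.77793687 0.11224377] 0.84
```

```bash
python3 - <<'E'
import numpy as np,json
D=-46.8
print(json.dumps([{"dy":round(float(np.cos(np.radians(D-(-103.85-4.584*k-2.3)))),2),"dz":round(float(np.cos(np.radians(D-(-193.85-4.584*k-2.3)))),2),"wx":1} for k in range(20)]))
E
```

```text
[{"dy": 0.51, "dz": -0.86, "wx": 1}, {"dy": 0.44, "dz": -0.9, "wx": 1}, {"dy": 0.37, "dz": -0.93, "wx": 1}, {"dy": 0.29, "dz": -0.96, "wx": 1}, {"dy": 0.21, "dz": -0.98, "wx": 1}, {"dy": 0.13, "dz": -0.99, "wx": 1}, {"dy": 0.05, "dz": -1.0, "wx": 1}, {"dy": -0.03, "dz": -1.0, "wx": 1}, {"dy": -0.1, "dz": -0.99, "wx": 1}, {"dy": -0.18, "dz": -0.98, "wx": 1}, {"dy": -0.26, "dz": -0.97, "wx": 1}, {"dy": -0.34, "dz": -0.94, "wx": 1}, {"dy": -0.41, "dz": -0.91, "wx": 1}, {"dy": -0.48, "dz": -0.88, "wx": 1}, {"dy": -0.55, "dz": -0.83, "wx": 1}, {"dy": -0.62, "dz": -0.79, "wx": 1}, {"dy": -0.68, "dz": -0.73, "wx": 1}, {"dy": -0.73, "dz": -0.68, "wx": 1}, {"dy": -0.79, "dz": -0.62, "wx": 1}, {"dy": -0.83, "dz": -0.55, "wx": 1}]
```

>>> arm_command --plan '[{"dy": 0.51,"dz": -0.86,"wx": 1},{"dy": 0.44,"dz": -0.9,"wx": 1},{"dy": 0.37,"dz": -0.93,"wx": 1},{"dy": 0.29,"dz": -0.96,"wx": 1},{"dy": 0.21,"dz": -0.98,"wx": 1},{"dy": 0.13,"dz": -0.99,"wx": 1},{"dy": 0.05,"dz": -1.0,"wx": 1},{"dy": -0.03,"dz": -1.0,"wx": 1},{"dy": -0.1,"dz": -0.99,"wx": 1},{"dy": -0.18,"dz": -0.98,"wx": 1},{"dy": -0.26,"dz": -0.97,"wx": 1},{"dy": -0.34,"dz": -0.94,"wx": 1},{"dy": -0.41,"dz": -0.91,"wx": 1},{"dy": -0.48,"dz": -0.88,"wx": 1},{"dy": -0.55,"dz": -0.83,"wx": 1},{"dy": -0.62,"dz": -0.79,"wx": 1},{"dy": -0.68,"dz": -0.73,"wx": 1},{"dy": -0.73,"dz": -0.68,"wx": 1},{"dy": -0.79,"dz": -0.62,"wx": 1},{"dy": -0.83,"dz": -0.55,"wx": 1}]' --fingers 1 --force 20

```text
schema error: expected keys dx, dy, dz, wx, wy, wz
```

```bash
python3 - <<'E'
from h import *
to([.5048,.2896,.12],159.5);print(r.get_state()['joints'])
im,d=r.capture("wrist");cv2.imwrite("pics/w1.png",im[:,:,::-1]);np.savez("w1.npz",im=im,d=d,**{k:v for k,v in r.camera_model("wrist").items()})
E
```

```text
t 1.25 tcp [0.1617 0.6553 0.2376] y ang -103.85 z ang 166.15 xaxis [ 0.  0. -1.] w 0.0877 F [ 0.3  0.3 -0.6]
 shift tool units [  5.88  13.65 -21.04]
 rot tool units [21.08  0.    0.  ]
 shift in target axes [  5.88 -22.47 -11.12]
[ 9.26514617e+01  2.05455449e+01  6.81600576e-01  9.03315269e-04
 -7.01351927e+01 -1.65059600e+01]
```

View pics/w1.png

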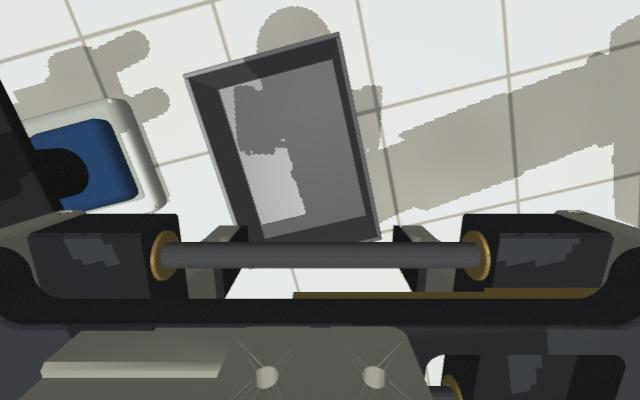

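The wrist view is unchanged, because the call was refused: every row needs all six keys.

>>> arm_command --plan '[{"dx": 0,"dy": 0.51,"dz": -0.86,"wx": 1,"wy": 0,"wz": 0},{"dx": 0,"dy": 0.44,"dz": -0.9,"wx": 1,"wy": 0,"wz": 0},{"dx": 0,"dy": 0.37,"dz": -0.93,"wx": 1,"wy": 0,"wz": 0},{"dx": 0,"dy": 0.29,"dz": -0.96,"wx": 1,"wy": 0,"wz": 0},{"dx": 0,"dy": 0.21,"dz": -0.98,"wx": 1,"wy": 0,"wz": 0},{"dx": 0,"dy": 0.13,"dz": -0.99,"wx": 1,"wy": 0,"wz": 0},{"dx": 0,"dy": 0.05,"dz": -1,"wx": 1,"wy": 0,"wz": 0},{"dx": 0,"dy": -0.03,"dz": -1,"wx": 1,"wy": 0,"wz": 0},{"dx": 0,"dy": -0.1,"dz": -0.99,"wx": 1,"wy": 0,"wz": 0},{"dx": 0,"dy": -0.18,"dz": -0.98,"wx": 1,"wy": 0,"wz": 0},{"dx": 0,"dy": -0.26,"dz": -0.97,"wx": 1,"wy": 0,"wz": 0},{"dx": 0,"dy": -0.34,"dz": -0.94,"wx": 1,"wy": 0,"wz": 0},{"dx": 0,"dy": -0.41,"dz": -0.91,"wx": 1,"wy": 0,"wz": 0},{"dx": 0,"dy": -0.48,"dz": -0.88,"wx": 1,"wy": 0,"wz": 0},{"dx": 0,"dy": -0.55,"dz": -0.83,"wx": 1,"wy": 0,"wz": 0},{"dx": 0,"dy": -0.62,"dz": -0.79,"wx": 1,"wy": 0,"wz": 0},{"dx": 0,"dy": -0.68,"dz": -0.73,"wx": 1,"wy": 0,"wz": 0},{"dx": 0,"dy": -0.73,"dz": -0.68,"wx": 1,"wy": 0,"wz": 0},{"dx": 0,"dy": -0.79,"dz": -0.62,"wx": 1,"wy": 0,"wz": 0},{"dx": 0,"dy": -0.83,"dz": -0.55,"wx": 1,"wy": 0,"wz": 0}]' --fingers 1 --force 20

```text
time_s: 2.97
tcp_pos: [0.4473, 0.3554, 0.2385]
eef_rot: [-9.1, 89.8, 61.3]
contact_force: [0.2, 0.5, 1.1]
gripper_width: 0.0001
```

```bash
python3 - <<'E'
from h import *
to([.5048,.2896,.12],159.5);print(r.get_state()['joints'])
im,d=r.capture("wrist");cv2.imwrite("pics/w1.png",im[:,:,::-1]);np.savez("w1.npz",im=im,d=d,**{k:v for k,v in r.camera_model("wrist").items()})
E
```

```text
t 2.97 tcp [0.4473 0.3554 0.2385] y ang 160.44 z ang 70.44 xaxis [ 0.002   0.0036 -1.    ] w 0.0001 F [0.2 0.5 1.1]
 shift tool units [ 5.92 -3.8  -2.16]
 rot tool units [0.2  0.05 0.01]
 shift in target axes [ 5.92 -3.84 -2.07]
[ 5.80715030e+01  1.06694906e+01 -1.27713084e+01 -1.44125482e-02
 -6.63264790e+01 -7.76299422e+01]
```

View pics/w1.png

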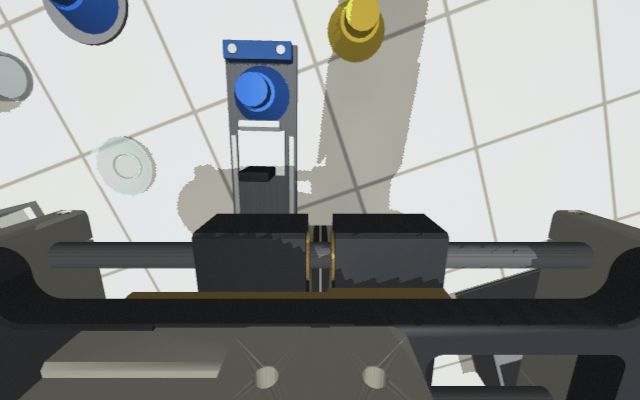

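The wrist view shows the vise straight ahead: fixed jaw at (223–292,40), pot foot at (254,90), tab at (257,173), with the yellow look-alike at (360,15). I'll use it to refine the vise pose.

```bash
python3 - <<'E'
from h import *
np.set_printoptions(precision=4,suppress=True)
D=np.load("w1.npz");m={k:D[k] for k in("R","t")};m['vertical_fov']=float(D['vertical_fov']);m['cx']=float(D['cx']);m['cy']=float(D['cy'])
im=D['im'];cv2.imwrite("pics/w1c.png",cv2.resize(im[30:220,210:310,::-1],None,fx=3,fy=3,interpolation=cv2.INTER_CUBIC))
C=cloud(m,D['d']);d=D['d']
def S(px0,px1,z0,z1):
    M=np.zeros((400,640),bool);M[px0[1]:px1[1],px0[0]:px1[0]]=1
    M&=(d>0)&(C[...,2]>z0)&(C[...,2]<z1);P=C[M];return P
P=S((215,50),(300,130),.058,.076);print("foot",len(P),P.mean(0),(P.min(0)+P.max(0))/2,P.max(0)-P.min(0))
P=S((230,155),(285,185),.06,.08);print("tab",len(P),P.mean(0),(P.min(0)+P.max(0))/2,P.max(0)-P.min(0))
a=cv2.minAreaRect(P[:,:2].astype(np.float32));print(a)
P=S((215,35),(300,65),.024,.036);print("fixed",len(P),P.mean(0),cv2.minAreaRect(P[:,:2].astype(np.float32)))
for q in("pot_vise_mid","jaw_tab","vise_seat"):
  for h in r.spot_point("wrist",q)[:2]:print(q,h['score'],h['centre'],atz(m,h['centre'],dict(pot_vise_mid=.037,jaw_tab=.071,vise_seat=.008)[q]))
E
```

```text
foot 932 [0.4833 0.2272 0.0659] [0.4839 0.2269 0.0633] [0.0356 0.0354 0.0098]
tab 369 [0.5172 0.3146 0.0699] [0.5181 0.315  0.0665] [0.0363 0.0228 0.0124]
((0.5179608464241028, 0.31487295031547546), (0.012394485995173454, 0.03560740128159523), 70.17015838623047)
fixed 1361 [0.4665 0.1828 0.0303] ((0.4666292071342468, 0.18212924897670746), (0.020481884479522705, 0.08009274303913116), 68.58851623535156)
pot_vise_mid 0.76 [359.0, 21.8] [0.3468 0.1978 0.037 ]
pot_vise_mid 0.72 [258.5, 93.4] [0.4819 0.2286 0.037 ]
jaw_tab 0.63 [251.7, 176.7] [0.5193 0.315  0.071 ]
```

View pics/w1c.png

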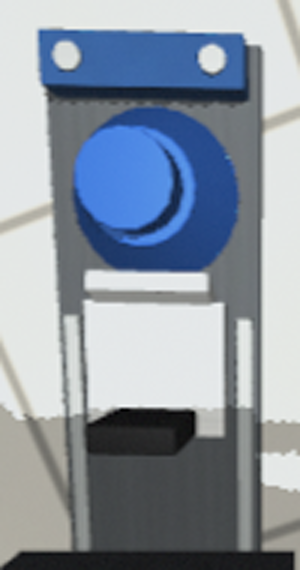

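The 3x crop confirms this: tab top at (140,430), foot at (125,178), slide clear between them. The foot-to-tab spacing comes out at 94 mm (expected 92) and the vise y direction is about 69°. I'm moving in front of the tab.

>>> arm_command --plan '[{"dx": 0.8,"dy": -0.8,"dz": -0.5,"wx": 0.25,"wy": 0,"wz": 0},{"dx": 0.8,"dy": -0.8,"dz": -0.5,"wx": 0,"wy": 0,"wz": 0},{"dx": 0.8,"dy": -0.8,"dz": -0.5,"wx": 0,"wy": 0,"wz": 0},{"dx": 0.8,"dy": -0.8,"dz": -0.4,"wx": 0,"wy": 0,"wz": 0},{"dx": 0.8,"dy": -0.6,"dz": -0.2,"wx": 0,"wy": 0,"wz": 0},{"dx": 0.5,"dy": 0,"dz": 0,"wx": 0,"wy": 0,"wz": 0},{"dx": 0,"dy": 0,"dz": 0,"wx": 0,"wy": 0,"wz": 0}]'

```text
time_s: 3.75
tcp_pos: [0.5047, 0.2946, 0.1468]
eef_rot: [-10.5, 89.4, 59.8]
contact_force: [-1.1, -0.6, -0.5]
gripper_width: 0.0005
```

```bash
python3 - <<'E'
from h import *
to([.5081,.2893,.045],159)
E
```

```text
t 3.75 tcp [0.5047 0.2946 0.1468] y ang 160.29 z ang 70.29 xaxis [ 0.0053  0.0091 -0.9999] w 0.0005 F [-1.1 -0.6 -0.5]
 shift tool units [ 5.09 -0.24 -0.24]
 rot tool units [0.28 0.13 0.02]
 shift in target axes [ 5.09 -0.25 -0.18]
```

>>> arm_command --plan '[{"dx": 0.5,"dy": -0.25,"dz": -0.24,"wx": 0.28,"wy": 0.13,"wz": 0},{"dx": 0.9,"dy": 0,"dz": 0,"wx": 0,"wy": 0,"wz": 0},{"dx": 0.9,"dy": 0,"dz": 0,"wx": 0,"wy": 0,"wz": 0},{"dx": 0,"dy": 0,"dz": 0,"wx": 0,"wy": 0,"wz": 0}]'

```text
time_s: 4.08
tcp_pos: [0.5079, 0.2914, 0.1009]
eef_rot: [-63.1, 89.8, 5.9]
contact_force: [0.0, -0.9, -0.8]
gripper_width: 0.0009
```

```bash
python3 - <<'E'
from h import *
to([.5081,.2893,.045],159)
E
```

```text
t 4.08 tcp [0.5079 0.2914 0.1009] y ang 159.04 z ang 69.04 xaxis [ 4.3e-03  4.0e-04 -1.0e+00] w 0.0009 F [ 0.  -0.9 -0.8]
 shift tool units [ 2.79 -0.03 -0.1 ]
 rot tool units [0.01 0.02 0.05]
 shift in target axes [ 2.79 -0.05 -0.09]
```

Now down, then push along tool z (the vise's +y).

>>> arm_command --plan '[{"dx": 0.9,"dy": -0.03,"dz": -0.1,"wx": 0,"wy": 0,"wz": 0.05},{"dx": 0.9,"dy": 0,"dz": 0,"wx": 0,"wy": 0,"wz": 0},{"dx": 0.8,"dy": 0,"dz": 0,"wx": 0,"wy": 0,"wz": 0},{"dx": 0.2,"dy": 0,"dz": 0,"wx": 0,"wy": 0,"wz": 0},{"dx": 0,"dy": 0,"dz": 0,"wx": 0,"wy": 0,"wz": 0}]'

```text
time_s: 4.5
tcp_pos: [0.509, 0.2939, 0.0478]
eef_rot: [-29.9, 89.6, 39.3]
contact_force: [0.5, -0.3, 0.3]
gripper_width: 0.0003
```

```bash
python3 - <<'E'
from h import *
to([.5283,.3416,.045],159)
E
```

```text
t 4.5 tcp [0.509  0.2939 0.0478] y ang 159.24 z ang 69.24 xaxis [ 0.0051  0.0041 -1.    ] w 0.0003 F [ 0.5 -0.3  0.3]
 shift tool units [ 0.16 -0.05  2.57]
 rot tool units [0.05 0.07 0.04]
 shift in target axes [ 0.14 -0.04  2.57]
```

>>> arm_command --plan '[{"dx": 0.05,"dy": -0.02,"dz": 0.3,"wx": 0,"wy": 0.07,"wz": 0},{"dx": 0.05,"dy": -0.02,"dz": 0.3,"wx": 0,"wy": 0,"wz": 0},{"dx": 0,"dy": 0,"dz": 0.3,"wx": 0,"wy": 0,"wz": 0},{"dx": 0,"dy": 0,"dz": 0.3,"wx": 0,"wy": 0,"wz": 0},{"dx": 0,"dy": 0,"dz": 0.3,"wx": 0,"wy": 0,"wz": 0},{"dx": 0,"dy": 0,"dz": 0.3,"wx": 0,"wy": 0,"wz": 0},{"dx": 0,"dy": 0,"dz": 0.3,"wx": 0,"wy": 0,"wz": 0},{"dx": 0,"dy": 0,"dz": 0.3,"wx": 0,"wy": 0,"wz": 0}]'

```text
time_s: 5.17
tcp_pos: [0.5268, 0.3403, 0.0487]
eef_rot: [-159.3, 89.7, -90.1]
contact_force: [-0.0, -3.2, -0.6]
gripper_width: 0.0005
```

```bash
python3 - <<'E'
from h import *
to([.5283,.3416,.045],159)
E
```

```text
t 5.17 tcp [0.5268 0.3403 0.0487] y ang 159.18 z ang 69.18 xaxis [-0.     -0.0058 -1.    ] w 0.0005 F [-0.  -3.2 -0.6]
 shift tool units [ 0.18 -0.04  0.09]
 rot tool units [ 0.04 -0.07  0.03]
 shift in target axes [ 0.18 -0.04  0.09]
```

Contact felt at about 3 N. I'll finish the push, back off a little, and go up.

>>> arm_command --plan '[{"dx": 0,"dy": 0,"dz": 0.15,"wx": 0,"wy": -0.07,"wz": 0},{"dx": 0,"dy": 0,"dz": 0,"wx": 0,"wy": 0,"wz": 0},{"dx": 0,"dy": 0,"dz": -0.3,"wx": 0,"wy": 0,"wz": 0},{"dx": 0,"dy": 0,"dz": -0.3,"wx": 0,"wy": 0,"wz": 0},{"dx": -0.5,"dy": 0,"dz": 0,"wx": 0,"wy": 0,"wz": 0},{"dx": -1,"dy": 0,"dz": 0,"wx": 0,"wy": 0,"wz": 0},{"dx": -1,"dy": 0,"dz": 0,"wx": 0,"wy": 0,"wz": 0},{"dx": -1,"dy": 0,"dz": 0,"wx": 0,"wy": 0,"wz": 0},{"dx": -1,"dy": 0,"dz": 0,"wx": 0,"wy": 0,"wz": 0},{"dx": -0.5,"dy": 0,"dz": 0,"wx": 0,"wy": 0,"wz": 0}]' --fingers -0.5

```text
time_s: 6.0
tcp_pos: [0.5251, 0.334, 0.1567]
eef_rot: [-31.7, 89.4, 37.5]
contact_force: [0.7, 0.5, -0.0]
gripper_width: 0.0613
```

```bash
cat >> h.py <<'E'
def wcap(name):
    s=r.get_state();m=r.camera_model("wrist");im,d=r.capture("wrist");cv2.imwrite(f"pics/{name}.png",im[:,:,::-1]);return m,im,d,cloud(m,d)
def feet(C,d,z0,z1,guess,rad=.03):
    M=(d>0)&(C[...,2]>z0)&(C[...,2]<z1)&(np.hypot(C[...,0]-guess[0],C[...,1]-guess[1])<rad)
    P=C[M];
    if len(P)<20: print("few",len(P));return
    (cx,cy),rr=cv2.minEnclosingCircle(P[:,:2].astype(np.float32))
    print("n",len(P),"mean",np.round(P.mean(0),4),"bb",np.round((P.min(0)+P.max(0))/2,4),"ext",np.round(P.max(0)-P.min(0),4),"circ",round(cx,4),round(cy,4),round(rr,4))
E
python3 - <<'E'
from h import *
m,im,d,C=wcap("w2")
feet(C,d,.062,.070,(.4837,.2271));feet(C,d,.065,.077,(.533,.356))
to([.4837,.2271,.12],159)
E
```

```text
n 1740 mean [0.4835 0.2294 0.066 ] bb [0.4835 0.2295 0.0652] ext [0.035  0.0356 0.0061] circ 0.4835 0.2295 0.018
n 514 mean [0.5333 0.3608 0.0703] bb [0.5339 0.3615 0.069 ] ext [0.036  0.0216 0.008 ] circ 0.5338 0.3619 0.0182
t 6.05 tcp [0.5258 0.3346 0.1583] y ang 159.29 z ang 69.29 xaxis [ 0.0106  0.0083 -0.9999] w 0.0635 F [0.3 0.7 2.9]
 shift tool units [ 1.85  0.08 -5.79]
 rot tool units [0.06 0.14 0.09]
 shift in target axes [ 1.92  0.04 -5.77]
```

View pics/w2.png

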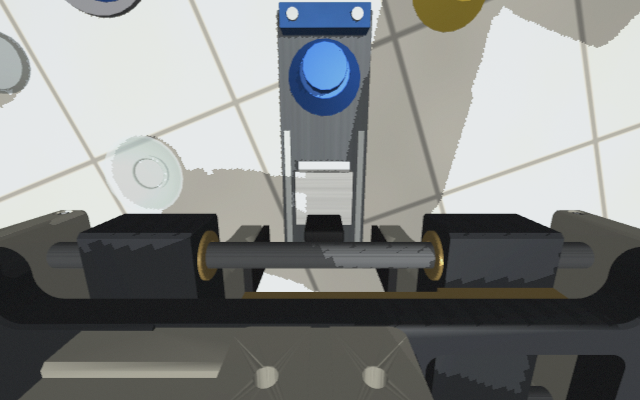

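The wrist view shows the pot still standing in the vise at (325,75), with the jaw and tab withdrawn to (325,228). The measured opening is about 47–49 mm. I'm going over the pot.

>>> arm_command --plan '[{"dx": 0.1,"dy": 0.04,"dz": -0.95,"wx": 0.06,"wy": 0.14,"wz": 0.09},{"dx": 0.3,"dy": 0,"dz": -0.95,"wx": 0,"wy": 0,"wz": 0},{"dx": 0.3,"dy": 0,"dz": -0.95,"wx": 0,"wy": 0,"wz": 0},{"dx": 0.3,"dy": 0,"dz": -0.95,"wx": 0,"wy": 0,"wz": 0},{"dx": 0.3,"dy": 0,"dz": -0.95,"wx": 0,"wy": 0,"wz": 0},{"dx": 0.3,"dy": 0,"dz": -0.75,"wx": 0,"wy": 0,"wz": 0},{"dx": 0.3,"dy": 0,"dz": 0,"wx": 0,"wy": 0,"wz": 0},{"dx": 0,"dy": 0,"dz": 0,"wx": 0,"wy": 0,"wz": 0}]'

```text
time_s: 6.72
tcp_pos: [0.4826, 0.2258, 0.1208]
eef_rot: [-6.1, 89.6, 62.8]
contact_force: [-0.3, 0.2, 0.7]
gripper_width: 0.0655
```

```bash
python3 - <<'E'
from h import *
to([.4835,.2287,.056],159)
E
```

```text
t 6.72 tcp [0.4826 0.2258 0.1208] y ang 158.93 z ang 68.93 xaxis [ 0.0035  0.0068 -1.    ] w 0.0655 F [-0.3  0.2  0.7]
 shift tool units [3.24 0.01 0.13]
 rot tool units [-0.02  0.1   0.01]
 shift in target axes [3.24 0.01 0.15]
```

>>> arm_command --plan '[{"dx": 0.8,"dy": 0,"dz": 0.13,"wx": 0,"wy": 0.1,"wz": 0},{"dx": 0.8,"dy": 0,"dz": 0,"wx": 0,"wy": 0,"wz": 0},{"dx": 0.7,"dy": 0,"dz": 0,"wx": 0,"wy": 0,"wz": 0},{"dx": 0.6,"dy": 0,"dz": 0,"wx": 0,"wy": 0,"wz": 0},{"dx": 0.2,"dy": 0,"dz": 0,"wx": 0,"wy": 0,"wz": 0},{"dx": 0,"dy": 0,"dz": 0,"wx": 0,"wy": 0,"wz": 0}]'

```text
time_s: 7.22
tcp_pos: [0.486, 0.2306, 0.0584]
eef_rot: [-44.0, 89.7, 25.0]
contact_force: [0.5, 0.1, -0.1]
gripper_width: 0.0661
```

```bash
python3 - <<'E'
from h import *
to([.4835,.2287,.056],159)
E
```

```text
t 7.22 tcp [0.486  0.2306 0.0584] y ang 158.95 z ang 68.95 xaxis [ 0.0044  0.002  -1.    ] w 0.0661 F [ 0.5  0.1 -0.1]
 shift tool units [ 0.12  0.08 -0.13]
 rot tool units [-0.01  0.04  0.04]
 shift in target axes [ 0.12  0.08 -0.13]
```

>>> arm_command --plan '[{"dx": 0.1,"dy": 0.08,"dz": -0.13,"wx": 0,"wy": 0.04,"wz": 0.04},{"dx": 0,"dy": 0,"dz": 0,"wx": 0,"wy": 0,"wz": 0},{"dx": 0,"dy": 0,"dz": 0,"wx": 0,"wy": 0,"wz": 0},{"dx": 0,"dy": 0,"dz": 0,"wx": 0,"wy": 0,"wz": 0},{"dx": 0,"dy": 0,"dz": 0,"wx": 0,"wy": 0,"wz": 0},{"dx": 0,"dy": 0,"dz": 0,"wx": 0,"wy": 0,"wz": 0}]' --fingers 1 --force 15

```text
time_s: 7.72
tcp_pos: [0.4848, 0.2303, 0.059]
eef_rot: [-27.8, 89.8, 41.3]
contact_force: [-0.2, -0.1, -0.1]
gripper_width: 0.0359
```

```bash
python3 - <<'E'
from h import *
to([.4835,.2287,.056],159)
E
```

```text
t 7.72 tcp [0.4848 0.2303 0.059 ] y ang 159.01 z ang 69.01 xaxis [ 0.0027  0.0024 -1.    ] w 0.0359 F [-0.2 -0.1 -0.1]
 shift tool units [ 0.15  0.03 -0.1 ]
 rot tool units [0.   0.04 0.02]
 shift in target axes [ 0.15  0.03 -0.1 ]
```

Gripped at 36 mm, as expected. I'm lifting straight up, then going to a spot from which the wrist camera sees the store pot.

>>> arm_command --plan '[{"dx": -0.5,"dy": 0,"dz": 0,"wx": 0,"wy": 0,"wz": 0},{"dx": -0.8,"dy": 0,"dz": 0,"wx": 0,"wy": 0,"wz": 0},{"dx": -1,"dy": 0,"dz": 0,"wx": 0,"wy": 0,"wz": 0},{"dx": -1,"dy": 0,"dz": 0,"wx": 0,"wy": 0,"wz": 0},{"dx": -1,"dy": 0,"dz": 0,"wx": 0,"wy": 0,"wz": 0},{"dx": -0.8,"dy": -0.4,"dz": 0,"wx": 0,"wy": 0,"wz": 0},{"dx": -0.4,"dy": -0.8,"dz": 0,"wx": 0,"wy": 0,"wz": 0},{"dx": 0,"dy": -1,"dz": 0.03,"wx": 0,"wy": 0,"wz": 0},{"dx": 0,"dy": -1,"dz": 0.03,"wx": 0,"wy": 0,"wz": 0},{"dx": 0,"dy": -1,"dz": 0.03,"wx": 0,"wy": 0,"wz": 0},{"dx": 0,"dy": -1,"dz": 0.03,"wx": 0,"wy": 0,"wz": 0},{"dx": 0,"dy": -1,"dz": 0.03,"wx": 0,"wy": 0,"wz": 0},{"dx": 0,"dy": -1,"dz": 0.03,"wx": 0,"wy": 0,"wz": 0},{"dx": 0,"dy": -1,"dz": 0.03,"wx": 0,"wy": 0,"wz": 0},{"dx": 0,"dy": -1,"dz": 0.03,"wx": 0,"wy": 0,"wz": 0},{"dx": 0,"dy": -0.5,"dz": 0,"wx": 0,"wy": 0,"wz": 0},{"dx": 0,"dy": 0,"dz": 0,"wx": 0,"wy": 0,"wz": 0}]'

```text
time_s: 9.13
tcp_pos: [0.6744, 0.1604, 0.192]
eef_rot: [-35.8, 89.2, 33.3]
contact_force: [0.5, -0.2, -0.8]
gripper_width: 0.0355
```

```bash
python3 - <<'E'
from h import *
m,im,d,C=wcap("w3")
feet(C,d,.058,.07,(.636,.062))
feet(C,d,.002,.010,(.636,.062),.06)
to([.636,.062,.14],159)
E
```

```text
n 1244 mean [0.6382 0.0613 0.064 ] bb [0.6384 0.0614 0.0622] ext [0.0351 0.0353 0.008 ] circ 0.6384 0.0614 0.018
n 3408 mean [0.646  0.0497 0.0061] bb [0.6372 0.0558 0.006 ] ext [0.1108 0.0993 0.0079] circ 0.6368 0.0604 0.0572
t 9.18 tcp [0.6736 0.1606 0.192 ] y ang 159.15 z ang 69.16 xaxis [ 0.0108  0.0074 -0.9999] w 0.0354 F [ 0.6 -0.4 -0.2]
 shift tool units [ 2.54  0.02 -5.31]
 rot tool units [0.03 0.13 0.09]
 shift in target axes [ 2.6  -0.01 -5.28]
```

View pics/w3.png

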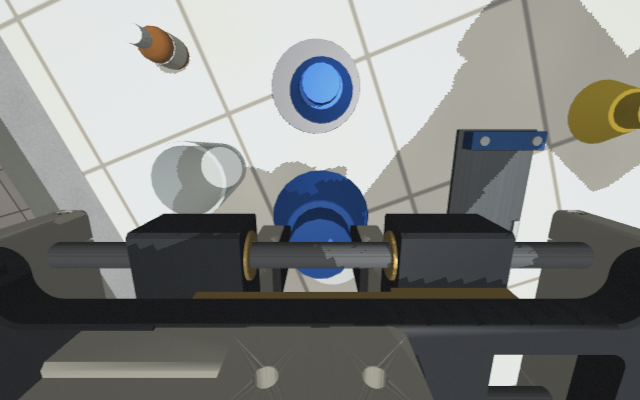

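The wrist view shows the pot held upright at (320,225), the store pot's foot at (321,84) on the disc, and the beaker well to the left at (195,175). I'm moving over the store pot.

>>> arm_command --plan '[{"dx": 0.2,"dy": 0,"dz": -0.9,"wx": 0.03,"wy": 0.13,"wz": 0.09},{"dx": 0.3,"dy": 0,"dz": -0.9,"wx": 0,"wy": 0,"wz": 0},{"dx": 0.4,"dy": 0,"dz": -0.9,"wx": 0,"wy": 0,"wz": 0},{"dx": 0.4,"dy": 0,"dz": -0.9,"wx": 0,"wy": 0,"wz": 0},{"dx": 0.4,"dy": 0,"dz": -0.9,"wx": 0,"wy": 0,"wz": 0},{"dx": 0.4,"dy": 0,"dz": -0.6,"wx": 0,"wy": 0,"wz": 0},{"dx": 0,"dy": 0,"dz": 0,"wx": 0,"wy": 0,"wz": 0},{"dx": 0,"dy": 0,"dz": 0,"wx": 0,"wy": 0,"wz": 0}]'

```text
time_s: 9.85
tcp_pos: [0.6269, 0.0625, 0.1507]
eef_rot: [94.3, 89.8, 163.5]
contact_force: [0.3, 0.5, -0.3]
gripper_width: 0.0355
```

```bash
python3 - <<'E'
from h import *
to([.639,.0623,.11],159)
E
```

```text
t 9.85 tcp [0.6269 0.0625 0.1507] y ang 159.21 z ang 69.21 xaxis [-2.7e-03  8.0e-04 -1.0e+00] w 0.0355 F [ 0.3  0.5 -0.3]
 shift tool units [ 2.03 -0.58  0.21]
 rot tool units [ 0.05 -0.   -0.04]
 shift in target axes [ 2.04 -0.57  0.21]
```

>>> arm_command --plan '[{"dx": 0.1,"dy": -0.57,"dz": 0.21,"wx": 0.05,"wy": 0,"wz": -0.04},{"dx": 0.5,"dy": 0,"dz": 0,"wx": 0,"wy": 0,"wz": 0},{"dx": 0.5,"dy": 0,"dz": 0,"wx": 0,"wy": 0,"wz": 0},{"dx": 0.5,"dy": 0,"dz": 0,"wx": 0,"wy": 0,"wz": 0},{"dx": 0,"dy": 0,"dz": 0,"wx": 0,"wy": 0,"wz": 0},{"dx": 0,"dy": 0,"dz": 0,"wx": 0,"wy": 0,"wz": 0}]'

```text
time_s: 10.35
tcp_pos: [0.6402, 0.0653, 0.1175]
eef_rot: [-60.0, 89.8, 9.2]
contact_force: [0.5, -0.4, -0.9]
gripper_width: 0.0359
```

```bash
python3 - <<'E'
from h import *
to([.639,.0623,.087],159)
E
```

```text
t 10.35 tcp [0.6402 0.0653 0.1175] y ang 159.13 z ang 69.13 xaxis [ 2.7e-03  4.0e-04 -1.0e+00] w 0.0359 F [ 0.5 -0.4 -0.9]
 shift tool units [ 1.53  0.01 -0.16]
 rot tool units [0.03 0.02 0.03]
 shift in target axes [ 1.53  0.   -0.16]
```

>>> arm_command --plan '[{"dx": 0.1,"dy": 0,"dz": -0.18,"wx": 0,"wy": 0,"wz": 0.03},{"dx": 0.4,"dy": 0,"dz": 0,"wx": 0,"wy": 0,"wz": 0},{"dx": 0.4,"dy": 0,"dz": 0,"wx": 0,"wy": 0,"wz": 0},{"dx": 0.2,"dy": 0,"dz": 0,"wx": 0,"wy": 0,"wz": 0},{"dx": 0,"dy": 0,"dz": 0,"wx": 0,"wy": 0,"wz": 0}]'

```text
time_s: 10.77
tcp_pos: [0.6386, 0.0619, 0.093]
eef_rot: [40.8, 89.9, 109.9]
contact_force: [-0.5, -0.3, -1.1]
gripper_width: 0.0355
```

```bash
python3 - <<'E'
from h import *
to([.639,.0623,.085],159)
E
```

```text
t 10.77 tcp [0.6386 0.0619 0.093 ] y ang 159.15 z ang 69.15 xaxis [-4.0e-04  1.2e-03 -1.0e+00] w 0.0355 F [-0.5 -0.3 -1.1]
 shift tool units [ 0.4  -0.01  0.02]
 rot tool units [ 0.03  0.01 -0.01]
 shift in target axes [ 0.4  -0.01  0.02]
```

>>> arm_command --plan '[{"dx": 0.2,"dy": 0,"dz": 0,"wx": 0,"wy": 0,"wz": 0},{"dx": 0.2,"dy": 0,"dz": 0,"wx": 0,"wy": 0,"wz": 0},{"dx": 0.1,"dy": 0,"dz": 0,"wx": 0,"wy": 0,"wz": 0},{"dx": 0,"dy": 0,"dz": 0,"wx": 0,"wy": 0,"wz": 0},{"dx": 0,"dy": 0,"dz": 0,"wx": 0,"wy": 0,"wz": 0}]'

```text
time_s: 11.18
tcp_pos: [0.6395, 0.0622, 0.0852]
eef_rot: [-45.1, 89.9, 24.1]
contact_force: [-0.4, 0.2, -0.9]
gripper_width: 0.0354
```

```bash
python3 - <<'E'
from h import *
to([.639,.0623,.085],159)
E
```

```text
t 11.18 tcp [0.6395 0.0622 0.0852] y ang 159.23 z ang 69.23 xaxis [ 0.0023  0.001  -1.    ] w 0.0354 F [-0.4  0.2 -0.9]
 shift tool units [ 0.01  0.03 -0.  ]
 rot tool units [0.05 0.02 0.02]
 shift in target axes [ 0.01  0.03 -0.  ]
```

At the expected nesting height with hardly any force. I'll release, rise, and pull back along tool z to look.

>>> arm_command --plan '[{"dx": 0,"dy": 0,"dz": 0,"wx": 0,"wy": 0,"wz": 0},{"dx": 0,"dy": 0,"dz": 0,"wx": 0,"wy": 0,"wz": 0},{"dx": 0,"dy": 0,"dz": 0,"wx": 0,"wy": 0,"wz": 0},{"dx": -0.3,"dy": 0,"dz": 0,"wx": 0,"wy": 0,"wz": 0},{"dx": -0.6,"dy": 0,"dz": 0,"wx": 0,"wy": 0,"wz": 0},{"dx": -1,"dy": 0,"dz": 0,"wx": 0,"wy": 0,"wz": 0},{"dx": -1,"dy": 0,"dz": 0,"wx": 0,"wy": 0,"wz": 0},{"dx": -1,"dy": 0,"dz": 0,"wx": 0,"wy": 0,"wz": 0},{"dx": -1,"dy": 0,"dz": 0,"wx": 0,"wy": 0,"wz": 0},{"dx": -0.5,"dy": 0,"dz": 0,"wx": 0,"wy": 0,"wz": 0}]' --fingers -0.4

```text
time_s: 12.02
tcp_pos: [0.6383, 0.0612, 0.1992]
eef_rot: [146.3, 89.9, -144.5]
contact_force: [0.5, 0.3, 0.4]
gripper_width: 0.061
```

```bash
python3 - <<'E'
from h import *
im,d=r.capture("scene");C=cloud(r.camera_model("scene"),d);feet(C,d,.083,.1,(.638,.062));cv2.imwrite("pics/s3.png",cv2.resize(im[120:300,180:480,::-1],None,fx=2.6,fy=2.6))
to([.5126,-.2235,.17],159);print(r.get_state()['joints'])
E
```

```text
n 154 mean [0.6422 0.0579 0.0915] bb [0.6398 0.0594 0.0904] ext [0.0387 0.0349 0.0143] circ 0.6394 0.058 0.0215
t 12.07 tcp [0.6391 0.0613 0.2008] y ang 159.23 z ang 69.23 xaxis [ 1.1e-03 -5.0e-04 -1.0e+00] w 0.0614 F [ 0.6 -0.4  2.5]
 shift tool units [  1.54   0.86 -15.56]
 rot tool units [ 0.05 -0.    0.02]
 shift in target axes [  1.54   0.8  -15.56]
[ 2.28941751e+01  1.88330708e+01 -6.79126713e+00  5.60919868e-02
 -6.43255642e+01 -4.36893440e+01]
```

View pics/s3.png

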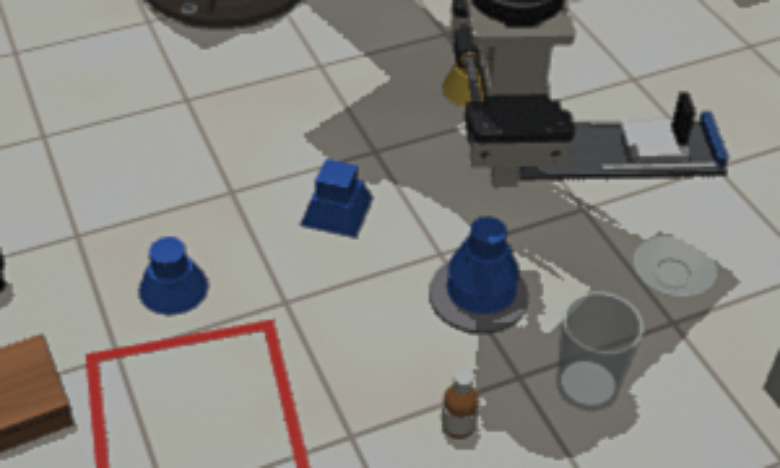

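The scene crop shows the first pot nested upright over the store pot (488,265), its top at about 92 mm as expected. Next I head for the loose pot, stopping short to look.

>>> arm_command --plan '[{"dx": 0,"dy": 0,"dz": -0.6,"wx": 0,"wy": 0,"wz": 0},{"dx": 0.1,"dy": 0,"dz": -1,"wx": 0,"wy": 0,"wz": 0},{"dx": 0.1,"dy": 0,"dz": -1,"wx": 0,"wy": 0,"wz": 0},{"dx": 0.2,"dy": 0,"dz": -1,"wx": 0,"wy": 0,"wz": 0},{"dx": 0.2,"dy": 0,"dz": -1,"wx": 0,"wy": 0,"wz": 0},{"dx": 0.2,"dy": 0,"dz": -1,"wx": 0,"wy": 0,"wz": 0},{"dx": 0.2,"dy": 0,"dz": -1,"wx": 0,"wy": 0,"wz": 0},{"dx": 0.2,"dy": 0,"dz": -1,"wx": 0,"wy": 0,"wz": 0},{"dx": 0.2,"dy": 0,"dz": -1,"wx": 0,"wy": 0,"wz": 0},{"dx": 0.1,"dy": 0,"dz": -1,"wx": 0,"wy": 0,"wz": 0},{"dx": 0,"dy": 0,"dz": -0.5,"wx": 0,"wy": 0,"wz": 0},{"dx": 0,"dy": 0,"dz": 0,"wx": 0,"wy": 0,"wz": 0}]'

```text
time_s: 13.07
tcp_pos: [0.5511, -0.1465, 0.164]
eef_rot: [104.3, 89.5, 173.4]
contact_force: [-0.0, -0.1, -0.2]
gripper_width: 0.0615
```

```bash
python3 - <<'E'
from h import *
m,im,d,C=wcap("w4")
feet(C,d,.05,.063,(.5126,-.2235))
to([.5135,-.2235,.11],159)
E
```

```text
n 1358 mean [ 0.5156 -0.2241  0.058 ] bb [ 0.5158 -0.224   0.0566] ext [0.0351 0.0353 0.0066] circ 0.5156 -0.224 0.0179
t 13.12 tcp [ 0.5514 -0.1459  0.164 ] y ang 159.05 z ang 69.05 xaxis [-0.0087  0.0011 -1.    ] w 0.0612 F [-1.1  0.1  0.3]
 shift tool units [ 2.71  0.36 -4.3 ]
 rot tool units [ 0.01 -0.03 -0.11]
 shift in target axes [ 2.7   0.38 -4.3 ]
```

View pics/w4.png

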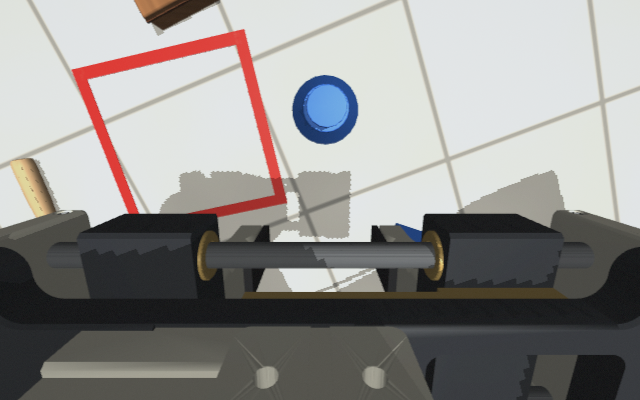

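The wrist view shows the loose pot's foot at (325,108) with the red outline to its left. I measure it at (0.516, -0.224).

>>> arm_command --plan '[{"dx": 0.5,"dy": 0.2,"dz": -0.9,"wx": 0,"wy": 0,"wz": -0.11},{"dx": 0.5,"dy": 0,"dz": -0.9,"wx": 0,"wy": 0,"wz": 0},{"dx": 0.5,"dy": 0,"dz": -0.9,"wx": 0,"wy": 0,"wz": 0},{"dx": 0.4,"dy": 0,"dz": -0.9,"wx": 0,"wy": 0,"wz": 0},{"dx": 0,"dy": 0,"dz": -0.5,"wx": 0,"wy": 0,"wz": 0},{"dx": 0,"dy": 0,"dz": 0,"wx": 0,"wy": 0,"wz": 0},{"dx": 0,"dy": 0,"dz": 0,"wx": 0,"wy": 0,"wz": 0}]'

```text
time_s: 13.7
tcp_pos: [0.5179, -0.2222, 0.1251]
eef_rot: [-114.2, 89.9, -45.0]
contact_force: [-0.2, -0.5, 0.3]
gripper_width: 0.0614
```

```bash
python3 - <<'E'
from h import *
to([.516,-.2235,.051],159)
E
```

```text
t 13.7 tcp [ 0.5179 -0.2222  0.1251] y ang 159.16 z ang 69.16 xaxis [ 0.0017 -0.0017 -1.    ] w 0.0614 F [-0.2 -0.5  0.3]
 shift tool units [ 3.71  0.07 -0.09]
 rot tool units [ 0.04 -0.01  0.03]
 shift in target axes [ 3.71  0.06 -0.09]
```

>>> arm_command --plan '[{"dx": 0.5,"dy": 0.06,"dz": -0.09,"wx": 0.04,"wy": 0,"wz": 0.03},{"dx": 0.9,"dy": 0,"dz": 0,"wx": 0,"wy": 0,"wz": 0},{"dx": 0.9,"dy": 0,"dz": 0,"wx": 0,"wy": 0,"wz": 0},{"dx": 0.8,"dy": 0,"dz": 0,"wx": 0,"wy": 0,"wz": 0},{"dx": 0.3,"dy": 0,"dz": 0,"wx": 0,"wy": 0,"wz": 0},{"dx": 0,"dy": 0,"dz": 0,"wx": 0,"wy": 0,"wz": 0}]'

```text
time_s: 14.2
tcp_pos: [0.5204, -0.2202, 0.056]
eef_rot: [-80.6, 89.6, -11.4]
contact_force: [0.3, -0.6, 1.3]
gripper_width: 0.0614
```

```bash
python3 - <<'E'
from h import *
to([.516,-.2235,.051],159)
E
```

```text
t 14.2 tcp [ 0.5204 -0.2202  0.056 ] y ang 159.16 z ang 69.16 xaxis [ 0.0064 -0.0013 -1.    ] w 0.0614 F [ 0.3 -0.6  1.3]
 shift tool units [ 0.25  0.15 -0.23]
 rot tool units [0.03 0.01 0.08]
 shift in target axes [ 0.25  0.15 -0.23]
```

>>> arm_command --plan '[{"dx": 0.2,"dy": 0.15,"dz": -0.23,"wx": 0.03,"wy": 0,"wz": 0.08},{"dx": 0.05,"dy": 0,"dz": 0,"wx": 0,"wy": 0,"wz": 0},{"dx": 0,"dy": 0,"dz": 0,"wx": 0,"wy": 0,"wz": 0}]'

```text
time_s: 14.45
tcp_pos: [0.5167, -0.2229, 0.0514]
eef_rot: [-6.8, 89.9, 62.3]
contact_force: [-0.3, -0.3, -0.2]
gripper_width: 0.0612
```

```bash
python3 - <<'E'
from h import *
to([.516,-.2235,.051],159)
E
```

```text
t 14.45 tcp [ 0.5167 -0.2229  0.0514] y ang 159.11 z ang 69.11 xaxis [ 5.e-04  1.e-03 -1.e+00] w 0.0612 F [-0.3 -0.3 -0.2]
 shift tool units [ 0.02  0.02 -0.04]
 rot tool units [0.02 0.01 0.  ]
 shift in target axes [ 0.02  0.02 -0.04]
```

>>> arm_command --plan '[{"dx": 0,"dy": 0,"dz": 0,"wx": 0,"wy": 0,"wz": 0},{"dx": 0,"dy": 0,"dz": 0,"wx": 0,"wy": 0,"wz": 0},{"dx": 0,"dy": 0,"dz": 0,"wx": 0,"wy": 0,"wz": 0},{"dx": 0,"dy": 0,"dz": 0,"wx": 0,"wy": 0,"wz": 0},{"dx": 0,"dy": 0,"dz": 0,"wx": 0,"wy": 0,"wz": 0},{"dx": -0.4,"dy": 0,"dz": 0,"wx": 0,"wy": 0,"wz": 0},{"dx": -0.8,"dy": 0,"dz": 0,"wx": 0,"wy": 0,"wz": 0},{"dx": -1,"dy": 0,"dz": 0,"wx": 0,"wy": 0,"wz": 0},{"dx": -1,"dy": 0,"dz": 0,"wx": 0,"wy": 0,"wz": 0},{"dx": -1,"dy": 0,"dz": 0,"wx": 0,"wy": 0,"wz": 0},{"dx": -1,"dy": 0,"dz": 0,"wx": 0,"wy": 0,"wz": 0},{"dx": -1,"dy": 0,"dz": 0,"wx": 0,"wy": 0,"wz": 0},{"dx": -1,"dy": 0,"dz": 0,"wx": 0,"wy": 0,"wz": 0},{"dx": -0.5,"dy": 0,"dz": 0,"wx": 0,"wy": 0,"wz": 0},{"dx": 0,"dy": 0,"dz": 0,"wx": 0,"wy": 0,"wz": 0}]' --fingers 1 --force 15

```text
time_s: 15.7
tcp_pos: [0.5154, -0.2235, 0.2196]
eef_rot: [-62.7, 89.8, 6.3]
contact_force: [0.2, 0.0, 0.2]
gripper_width: 0.0355
```

```bash
python3 - <<'E'
from h import *
to([.678,.164,.2],159)
E
```

```text
t 15.7 tcp [ 0.5154 -0.2235  0.2196] y ang 159.07 z ang 69.07 xaxis [ 3.e-03  3.e-04 -1.e+00] w 0.0355 F [0.2 0.  0.2]
 shift tool units [ 1.01 -0.67 21.  ]
 rot tool units [0.02 0.02 0.03]
 shift in target axes [ 0.98 -0.65 21.  ]
```

>>> arm_command --plan '[{"dx": 0,"dy": 0,"dz": 0.6,"wx": 0,"wy": 0,"wz": 0},{"dx": 0,"dy": -0.03,"dz": 1,"wx": 0,"wy": 0,"wz": 0},{"dx": 0,"dy": -0.03,"dz": 1,"wx": 0,"wy": 0,"wz": 0},{"dx": 0,"dy": -0.03,"dz": 1,"wx": 0,"wy": 0,"wz": 0},{"dx": 0,"dy": -0.03,"dz": 1,"wx": 0,"wy": 0,"wz": 0},{"dx": 0,"dy": -0.03,"dz": 1,"wx": 0,"wy": 0,"wz": 0},{"dx": 0,"dy": -0.03,"dz": 1,"wx": 0,"wy": 0,"wz": 0},{"dx": 0,"dy": -0.03,"dz": 1,"wx": 0,"wy": 0,"wz": 0},{"dx": 0,"dy": -0.03,"dz": 1,"wx": 0,"wy": 0,"wz": 0},{"dx": 0,"dy": -0.03,"dz": 1,"wx": 0,"wy": 0,"wz": 0},{"dx": 0,"dy": -0.03,"dz": 1,"wx": 0,"wy": 0,"wz": 0},{"dx": 0,"dy": -0.03,"dz": 1,"wx": 0,"wy": 0,"wz": 0},{"dx": 0,"dy": -0.03,"dz": 1,"wx": 0,"wy": 0,"wz": 0},{"dx": 0,"dy": -0.03,"dz": 1,"wx": 0,"wy": 0,"wz": 0},{"dx": 0,"dy": -0.03,"dz": 1,"wx": 0,"wy": 0,"wz": 0},{"dx": 0,"dy": -0.03,"dz": 1,"wx": 0,"wy": 0,"wz": 0},{"dx": 0,"dy": -0.03,"dz": 1,"wx": 0,"wy": 0,"wz": 0},{"dx": 0,"dy": -0.03,"dz": 1,"wx": 0,"wy": 0,"wz": 0},{"dx": 0,"dy": -0.03,"dz": 1,"wx": 0,"wy": 0,"wz": 0},{"dx": 0,"dy": -0.03,"dz": 0.8,"wx": 0,"wy": 0,"wz": 0}]'

```text
time_s: 17.37
tcp_pos: [0.663, 0.1596, 0.2037]
eef_rot: [116.3, 88.9, -175.0]
contact_force: [0.4, -0.4, -1.1]
gripper_width: 0.0349
```

```bash
python3 - <<'E'
from h import *
to([.68,.17,.205],159)
E
```

```text
t 17.37 tcp [0.663  0.1596 0.2037] y ang 158.7 z ang 68.71 xaxis [-0.0185 -0.0016 -0.9998] w 0.0349 F [ 0.4 -0.4 -1.1]
 shift tool units [-0.08 -0.6   0.79]
 rot tool units [-0.06 -0.1  -0.21]
 shift in target axes [-0.07 -0.61  0.79]
```

>>> arm_command --plan '[{"dx": 0,"dy": -0.6,"dz": 0.4,"wx": -0.06,"wy": -0.1,"wz": -0.21},{"dx": 0,"dy": 0,"dz": 0,"wx": 0,"wy": 0,"wz": 0},{"dx": 0,"dy": 0,"dz": 0,"wx": 0,"wy": 0,"wz": 0}]'

```text
time_s: 17.62
tcp_pos: [0.6789, 0.1676, 0.2009]
eef_rot: [168.6, 89.9, -122.2]
contact_force: [0.5, 0.3, -0.2]
gripper_width: 0.0355
```

```bash
python3 - <<'E'
from h import *
m,im,d,C=wcap("w5")
feet(C,d,.086,.098,(.638,.061))
to([.639,.0623,.16],159)
E
```

```text
n 1467 mean [0.6402 0.061  0.092 ] bb [0.6401 0.0611 0.0902] ext [0.0352 0.0352 0.0083] circ 0.6401 0.0609 0.018
t 17.67 tcp [0.6788 0.1674 0.2009] y ang 159.18 z ang 69.18 xaxis [-7.0e-04 -1.2e-03 -1.0e+00] w 0.0354 F [-0.5 -0.9 -0.8]
 shift tool units [ 2.05 -0.01 -5.62]
 rot tool units [ 0.04 -0.02 -0.  ]
 shift in target axes [ 2.04 -0.02 -5.62]
```

View pics/w5.png

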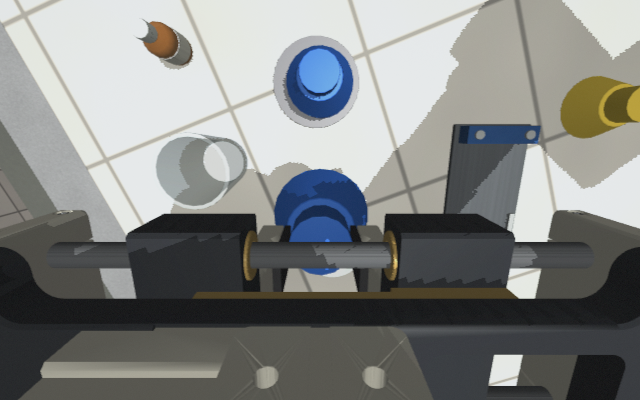

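The wrist view shows the stack's foot at (320,70), upright at 92 mm, and the held pot at (320,225). Going over it.

>>> arm_command --plan '[{"dx": 0,"dy": -0.1,"dz": -0.9,"wx": 0.04,"wy": 0,"wz": 0},{"dx": 0.1,"dy": -0.1,"dz": -0.9,"wx": 0,"wy": 0,"wz": 0},{"dx": 0.2,"dy": -0.1,"dz": -0.9,"wx": 0,"wy": 0,"wz": 0},{"dx": 0.2,"dy": -0.1,"dz": -0.9,"wx": 0,"wy": 0,"wz": 0},{"dx": 0.2,"dy": -0.1,"dz": -0.9,"wx": 0,"wy": 0,"wz": 0},{"dx": 0.2,"dy": -0.1,"dz": -0.8,"wx": 0,"wy": 0,"wz": 0},{"dx": 0,"dy": 0,"dz": -0.2,"wx": 0,"wy": 0,"wz": 0},{"dx": 0,"dy": 0,"dz": 0,"wx": 0,"wy": 0,"wz": 0}]'

```text
time_s: 18.33
tcp_pos: [0.645, 0.0455, 0.1824]
eef_rot: [153.7, 89.9, -137.6]
contact_force: [0.9, 0.2, -0.5]
gripper_width: 0.0355
```

```bash
python3 - <<'E'
from h import *
to([.6403,.0618,.145],159)
E
```

```text
t 18.33 tcp [0.645  0.0455 0.1824] y ang 158.68 z ang 68.68 xaxis [-0.0011 -0.001  -1.    ] w 0.0355 F [ 0.9  0.2 -0.5]
 shift tool units [1.87 0.51 0.68]
 rot tool units [-0.07 -0.02 -0.01]
 shift in target axes [1.87 0.51 0.68]
```

>>> arm_command --plan '[{"dx": 0,"dy": 0.5,"dz": 0.68,"wx": -0.07,"wy": 0,"wz": 0},{"dx": 0.5,"dy": 0,"dz": 0,"wx": 0,"wy": 0,"wz": 0},{"dx": 0.5,"dy": 0,"dz": 0,"wx": 0,"wy": 0,"wz": 0},{"dx": 0.4,"dy": 0,"dz": 0,"wx": 0,"wy": 0,"wz": 0},{"dx": 0,"dy": 0,"dz": 0,"wx": 0,"wy": 0,"wz": 0}]'

```text
time_s: 18.75
tcp_pos: [0.641, 0.0623, 0.1534]
eef_rot: [-63.8, 89.9, 5.1]
contact_force: [0.2, 0.1, -1.5]
gripper_width: 0.0353
```

```bash
python3 - <<'E'
from h import *
to([.6403,.0618,.113],159)
E
```

```text
t 18.75 tcp [0.641  0.0623 0.1534] y ang 158.95 z ang 68.95 xaxis [ 1.5e-03  1.0e-04 -1.0e+00] w 0.0353 F [ 0.2  0.1 -1.5]
 shift tool units [ 2.02  0.02 -0.04]
 rot tool units [-0.01  0.01  0.02]
 shift in target axes [ 2.02  0.02 -0.04]
```

>>> arm_command --plan '[{"dx": 0.3,"dy": 0,"dz": -0.06,"wx": 0,"wy": 0,"wz": 0.02},{"dx": 0.5,"dy": 0,"dz": -0.02,"wx": 0,"wy": 0,"wz": 0},{"dx": 0.5,"dy": 0,"dz": -0.02,"wx": 0,"wy": 0,"wz": 0},{"dx": 0.4,"dy": 0,"dz": 0,"wx": 0,"wy": 0,"wz": 0},{"dx": 0,"dy": 0,"dz": 0,"wx": 0,"wy": 0,"wz": 0}]'

```text
time_s: 19.17
tcp_pos: [0.641, 0.0612, 0.1155]
eef_rot: [-7.6, 90.0, 61.4]
contact_force: [-0.3, -0.8, -0.1]
gripper_width: 0.0356
```

```bash
python3 - <<'E'
from h import *
to([.6403,.0618,.113],159)
E
```

```text
t 19.17 tcp [0.641  0.0612 0.1155] y ang 159.05 z ang 69.05 xaxis [ 1.e-04  3.e-04 -1.e+00] w 0.0356 F [-0.3 -0.8 -0.1]
 shift tool units [0.13 0.04 0.02]
 rot tool units [0.01 0.   0.  ]
 shift in target axes [0.13 0.04 0.02]
```

>>> arm_command --plan '[{"dx": 0.13,"dy": 0.04,"dz": 0.02,"wx": 0,"wy": 0,"wz": 0},{"dx": 0,"dy": 0,"dz": 0,"wx": 0,"wy": 0,"wz": 0},{"dx": 0,"dy": 0,"dz": 0,"wx": 0,"wy": 0,"wz": 0}]'

```text
time_s: 19.42
tcp_pos: [0.6422, 0.0613, 0.1158]
eef_rot: [-86.2, 89.8, -17.1]
contact_force: [-0.8, 0.4, -1.6]
gripper_width: 0.0357
```

>>> arm_command --plan '[{"dx": 0,"dy": 0,"dz": 0,"wx": 0,"wy": 0,"wz": 0},{"dx": 0,"dy": 0,"dz": 0,"wx": 0,"wy": 0,"wz": 0},{"dx": 0,"dy": 0,"dz": 0,"wx": 0,"wy": 0,"wz": 0},{"dx": -0.3,"dy": 0,"dz": 0,"wx": 0,"wy": 0,"wz": 0},{"dx": -0.6,"dy": 0,"dz": 0,"wx": 0,"wy": 0,"wz": 0},{"dx": -1,"dy": 0,"dz": 0,"wx": 0,"wy": 0,"wz": 0},{"dx": -1,"dy": 0,"dz": 0,"wx": 0,"wy": 0,"wz": 0},{"dx": -1,"dy": 0,"dz": 0,"wx": 0,"wy": 0,"wz": 0},{"dx": -0.5,"dy": 0,"dz": 0,"wx": 0,"wy": 0,"wz": 0}]' --fingers -0.4

```text
time_s: 20.17
tcp_pos: [0.6403, 0.0606, 0.2075]
eef_rot: [172.8, 89.8, -118.2]
contact_force: [-0.3, -0.4, 1.2]
gripper_width: 0.0615
```

```bash
python3 - <<'E'
from h import *
im,d=r.capture("scene");C=cloud(r.camera_model("scene"),d);feet(C,d,.112,.13,(.638,.062));cv2.imwrite("pics/s4.png",cv2.resize(im[120:300,180:480,::-1],None,fx=2.6,fy=2.6))
to([.475,-.03,.17],-40);to([.475,-.03,.17],-220);to([.475,-.03,.17],140);to([.475,-.03,.17],50);print(r.get_state()['joints'])
E
```

```text
n 156 mean [0.6442 0.0564 0.1198] bb [0.6419 0.0581 0.1182] ext [0.0364 0.0362 0.012 ] circ 0.6428 0.0575 0.0197
t 20.22 tcp [0.6411 0.0608 0.2092] y ang 159.11 z ang 69.11 xaxis [ 8.0e-04 -2.5e-03 -1.0e+00] w 0.0611 F [0.9 1.  2.4]
 shift tool units [ 1.96  6.14 -7.2 ]
 rot tool units [-3.51e+01 -4.00e-02 -3.00e-02]
 shift in target axes [ 1.96 -3.44  8.82]
t 20.22 tcp [0.6411 0.0608 0.2092] y ang 159.11 z ang 69.11 xaxis [ 8.0e-04 -2.5e-03 -1.0e+00] w 0.0611 F [0.9 1.  2.4]
 shift tool units [ 1.96  6.14 -7.2 ]
 rot tool units [ 4.17 -0.02  0.02]
 shift in target axes [ 1.96  3.44 -8.82]
t 20.22 tcp [0.6411 0.0608 0.2092] y ang 159.11 z ang 69.11 xaxis [ 8.0e-04 -2.5e-03 -1.0e+00] w 0.0611 F [0.9 1.  2.4]
 shift tool units [ 1.96  6.14 -7.2 ]
 rot tool units [ 4.17 -0.02  0.02]
 shift in target axes [ 1.96  3.44 -8.82]
t 20.22 tcp [0.6411 0.0608 0.2092] y ang 159.11 z ang 69.11 xaxis [ 8.0e-04 -2.5e-03 -1.0e+00] w 0.0611 F [0.9 1.  2.4]
 shift tool units [ 1.96  6.14 -7.2 ]
 rot tool units [23.8   0.    0.04]
 shift in target axes [ 1.96 -8.82 -3.44]
[ 22.83718971  18.68947878  -5.90939571   0.16643689 -65.41345848
 -43.80114464]
```

View pics/s4.png

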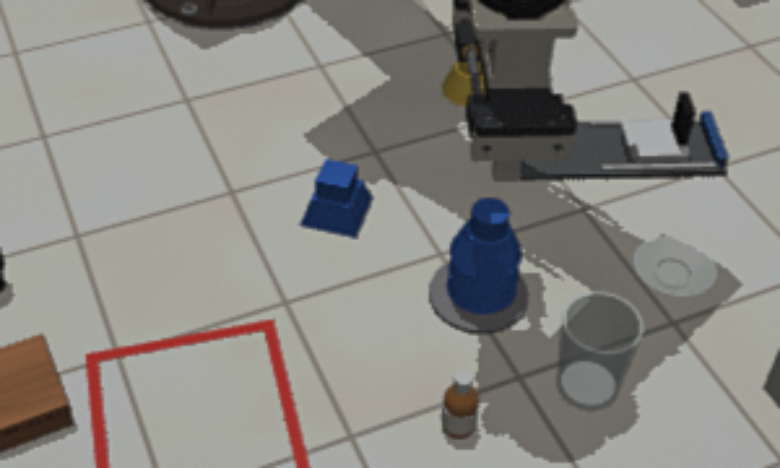

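The scene crop shows three pots nested upright, top at 120 mm as calculated. Now I turn and stop short of the square pot to look.

>>> arm_command --plan '[{"dx": 0.2,"dy": 0.9,"dz": -0.3,"wx": 0.9,"wy": 0,"wz": 0},{"dx": 0.3,"dy": 0.9,"dz": -0.3,"wx": 0.9,"wy": 0,"wz": 0},{"dx": 0.4,"dy": 0.9,"dz": -0.2,"wx": 0.9,"wy": 0,"wz": 0},{"dx": 0.4,"dy": 0.9,"dz": -0.2,"wx": 0.9,"wy": 0,"wz": 0},{"dx": 0.4,"dy": 0.7,"dz": 0,"wx": 0.6,"wy": 0,"wz": 0},{"dx": 0,"dy": 0,"dz": 0,"wx": 0,"wy": 0,"wz": 0},{"dx": 0,"dy": 0,"dz": 0,"wx": 0,"wy": 0,"wz": 0}]'

```text
time_s: 20.8
tcp_pos: [0.5557, 0.0848, 0.1785]
eef_rot: [-43.6, 89.5, 5.2]
contact_force: [0.4, -0.0, 0.6]
gripper_width: 0.0613
```

```bash
python3 - <<'E'
from h import *
m,im,d,C=wcap("w6")
g=(.475,-.03)
feet(C,d,.052,.064,g)
for z0,z1 in((.054,.062),(-.002,.06)):
    M=(d>0)&(C[...,2]>z0)&(C[...,2]<z1)&(np.hypot(C[...,0]-g[0],C[...,1]-g[1])<.05)
    b=im.astype(int);M&=(b[...,2]>b[...,0]+30)
    P=C[M][:,:2].astype(np.float32);print(cv2.minAreaRect(P),len(P))
to([.475,-.03,.1],140)
E
```

```text
n 1933 mean [ 0.4779 -0.0303  0.0579] bb [ 0.4779 -0.0306  0.0562] ext [0.0493 0.0496 0.0083] circ 0.4779 -0.0305 0.025
((0.47769877314567566, -0.03071863204240799), (0.03661404550075531, 0.03606054186820984), 50.47746276855469) 1913
((0.47511738538742065, -0.032318662852048874), (0.06987568736076355, 0.06272222846746445), 50.4445686340332) 4123
t 20.85 tcp [0.5558 0.0847 0.1784] y ang 138.87 z ang 48.88 xaxis [ 8.e-03  8.e-04 -1.e+00] w 0.0614 F [-0.8 -0.4 -0. ]
 shift tool units [ 3.88 -0.71 -7.  ]
 rot tool units [-0.25  0.07  0.07]
 shift in target axes [ 3.92 -0.59 -6.99]
```

View pics/w6.png

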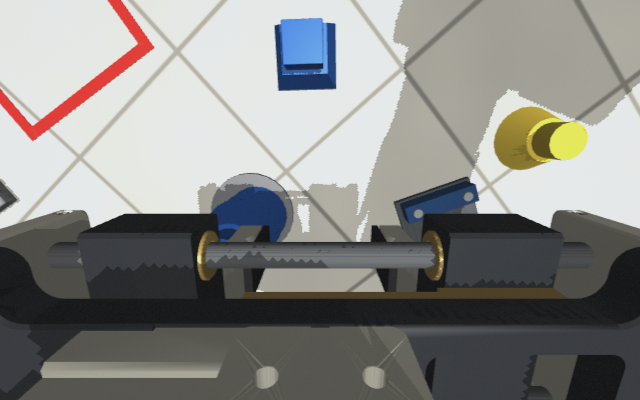

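The wrist view shows the square pot's foot at (303,43). I measure it at (0.478, -0.031), yaw 50.5°, with a 36 mm foot as specified. Moving over it.

>>> arm_command --plan '[{"dx": 0.1,"dy": -0.1,"dz": -1,"wx": -0.25,"wy": 0.07,"wz": 0.07},{"dx": 0.4,"dy": -0.1,"dz": -1,"wx": 0,"wy": 0,"wz": 0},{"dx": 0.4,"dy": -0.1,"dz": -1,"wx": 0,"wy": 0,"wz": 0},{"dx": 0.4,"dy": -0.1,"dz": -1,"wx": 0,"wy": 0,"wz": 0},{"dx": 0.4,"dy": -0.1,"dz": -1,"wx": 0,"wy": 0,"wz": 0},{"dx": 0.4,"dy": -0.1,"dz": -1,"wx": 0,"wy": 0,"wz": 0},{"dx": 0,"dy": 0,"dz": -0.8,"wx": 0,"wy": 0,"wz": 0},{"dx": 0,"dy": 0,"dz": 0,"wx": 0,"wy": 0,"wz": 0},{"dx": 0,"dy": 0,"dz": 0,"wx": 0,"wy": 0,"wz": 0}]'

```text
time_s: 21.6
tcp_pos: [0.4827, -0.0327, 0.1387]
eef_rot: [-40.5, 89.6, 10.1]
contact_force: [-0.5, 0.1, 1.0]
gripper_width: 0.0618
```

```bash
python3 - <<'E'
from h import *
to([.478,-.0303,.053],140.5)
E
```

```text
t 21.6 tcp [ 0.4827 -0.0327  0.1387] y ang 140.64 z ang 50.65 xaxis [ 0.0072  0.0013 -1.    ] w 0.0618 F [-0.5  0.1  1. ]
 shift tool units [ 4.28  0.28 -0.08]
 rot tool units [0.03 0.07 0.06]
 shift in target axes [ 4.29  0.26 -0.06]
```

>>> arm_command --plan '[{"dx": 0.6,"dy": 0.26,"dz": -0.06,"wx": 0.03,"wy": 0.07,"wz": 0.06},{"dx": 0.9,"dy": 0.04,"dz": -0.03,"wx": 0,"wy": 0,"wz": 0},{"dx": 0.9,"dy": 0.04,"dz": -0.03,"wx": 0,"wy": 0,"wz": 0},{"dx": 0.7,"dy": 0.04,"dz": -0.03,"wx": 0,"wy": 0,"wz": 0},{"dx": 0.4,"dy": 0,"dz": 0,"wx": 0,"wy": 0,"wz": 0},{"dx": 0,"dy": 0,"dz": 0,"wx": 0,"wy": 0,"wz": 0}]'

```text
time_s: 22.1
tcp_pos: [0.4803, -0.0275, 0.068]
eef_rot: [-36.3, 89.6, 14.4]
contact_force: [-0.2, 0.2, 0.3]
gripper_width: 0.0613
```

```bash
python3 - <<'E'
from h import *
to([.478,-.0303,.053],140.5)
E
```

```text
t 22.1 tcp [ 0.4803 -0.0275  0.068 ] y ang 140.63 z ang 50.63 xaxis [ 0.0074  0.0019 -1.    ] w 0.0613 F [-0.2  0.2  0.3]
 shift tool units [ 0.75  0.   -0.19]
 rot tool units [0.03 0.08 0.06]
 shift in target axes [ 0.75 -0.   -0.18]
```

>>> arm_command --plan '[{"dx": 0.4,"dy": 0,"dz": -0.2,"wx": 0.03,"wy": 0.08,"wz": 0.06},{"dx": 0.3,"dy": 0,"dz": 0,"wx": 0,"wy": 0,"wz": 0},{"dx": 0.05,"dy": 0,"dz": 0,"wx": 0,"wy": 0,"wz": 0},{"dx": 0,"dy": 0,"dz": 0,"wx": 0,"wy": 0,"wz": 0}]'

```text
time_s: 22.43
tcp_pos: [0.4792, -0.0297, 0.0523]
eef_rot: [176.2, 90.0, -133.2]
contact_force: [-0.5, 0.2, -0.5]
gripper_width: 0.0614
```

```bash
python3 - <<'E'
from h import *
to([.478,-.0303,.053],140.5)
E
```

```text
t 22.43 tcp [ 0.4792 -0.0297  0.0523] y ang 140.58 z ang 50.58 xaxis [-3.e-04 -3.e-04 -1.e+00] w 0.0614 F [-0.5  0.2 -0.5]
 shift tool units [-0.03  0.03 -0.06]
 rot tool units [ 0.02 -0.   -0.  ]
 shift in target axes [-0.03  0.03 -0.06]
```

Rather than gripping the square pot, which could lift it, I'll cage its foot loosely with about 1.5 mm of play and push it along the bench.

>>> arm_command --plan '[{"dx": -0.1,"dy": 0.02,"dz": -0.05,"wx": 0,"wy": 0,"wz": 0},{"dx": 0,"dy": 0,"dz": 0,"wx": 0,"wy": 0,"wz": 0},{"dx": 0,"dy": 0,"dz": 0,"wx": 0,"wy": 0,"wz": 0},{"dx": 0,"dy": 0,"dz": 0,"wx": 0,"wy": 0,"wz": 0}]' --fingers 0.15 --force 3

```text
time_s: 22.77
tcp_pos: [0.4792, -0.0301, 0.0558]
eef_rot: [-41.6, 89.9, 9.0]
contact_force: [-0.5, -0.4, 0.3]
gripper_width: 0.0409
```

```bash
python3 - <<'E'
from h import *
to([.667,-.249,.054],140.5)
E
```

```text
t 22.77 tcp [ 0.4792 -0.0301  0.0558] y ang 140.59 z ang 50.59 xaxis [ 2.e-03  3.e-04 -1.e+00] w 0.0409 F [-0.5 -0.4  0.3]
 shift tool units [  0.11 -14.2   -2.49]
 rot tool units [0.02 0.02 0.02]
 shift in target axes [  0.09 -14.21  -2.47]
```

>>> arm_command --plan '[{"dx": 0.03,"dy": -0.15,"dz": -0.03,"wx": 0,"wy": 0,"wz": 0},{"dx": 0,"dy": -0.3,"dz": -0.06,"wx": 0,"wy": 0,"wz": 0},{"dx": 0,"dy": -0.4,"dz": -0.07,"wx": 0,"wy": 0,"wz": 0},{"dx": 0,"dy": -0.4,"dz": -0.07,"wx": 0,"wy": 0,"wz": 0},{"dx": 0,"dy": -0.4,"dz": -0.07,"wx": 0,"wy": 0,"wz": 0},{"dx": 0,"dy": -0.4,"dz": -0.07,"wx": 0,"wy": 0,"wz": 0}]'

```text
time_s: 23.27
tcp_pos: [0.5084, -0.0641, 0.0561]
eef_rot: [-33.7, 89.8, 16.9]
contact_force: [0.2, 0.5, 0.6]
gripper_width: 0.0372
```

```bash
python3 - <<'E'
from h import *
to([.667,-.249,.054],140.5)
m,im,d,C=wcap("w7")
im,d=r.capture("scene");cv2.imwrite("pics/s7.png",cv2.resize(im[140:320,200:400,::-1],None,fx=3.5,fy=3.2))
E
```

```text
t 23.27 tcp [ 0.5084 -0.0641  0.0561] y ang 140.68 z ang 50.68 xaxis [ 0.0033  0.001  -1.    ] w 0.0372 F [0.2 0.5 0.6]
 shift tool units [  0.12 -11.99  -2.13]
 rot tool units [0.04 0.04 0.02]
 shift in target axes [  0.11 -12.    -2.09]
```

View pics/s7.png

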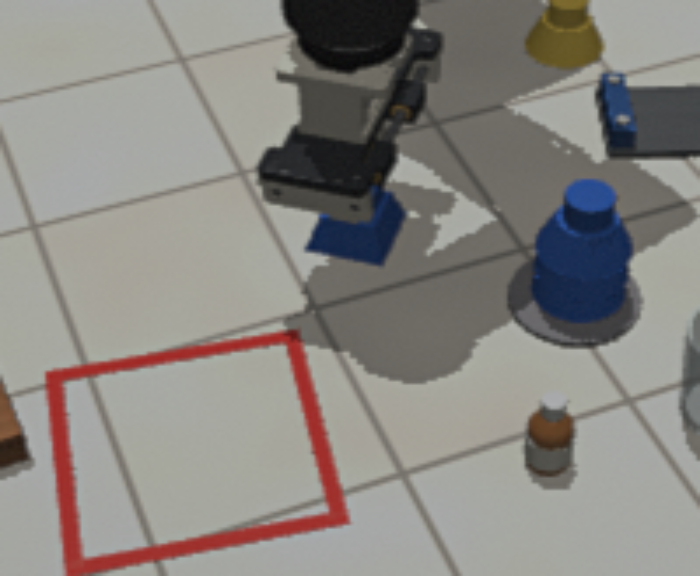

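The crop shows the square pot upright at (355,230), flat on the bench and moving with the fingers. I'll carry on.

>>> arm_command --plan '[{"dx": 0.08,"dy": -0.3,"dz": -0.06,"wx": 0,"wy": 0.04,"wz": 0},{"dx": 0,"dy": -0.45,"dz": -0.08,"wx": 0,"wy": 0,"wz": 0},{"dx": 0,"dy": -0.45,"dz": -0.08,"wx": 0,"wy": 0,"wz": 0},{"dx": 0,"dy": -0.45,"dz": -0.08,"wx": 0,"wy": 0,"wz": 0},{"dx": 0,"dy": -0.45,"dz": -0.08,"wx": 0,"wy": 0,"wz": 0},{"dx": 0,"dy": -0.45,"dz": -0.08,"wx": 0,"wy": 0,"wz": 0},{"dx": 0,"dy": -0.45,"dz": -0.08,"wx": 0,"wy": 0,"wz": 0},{"dx": 0,"dy": -0.45,"dz": -0.08,"wx": 0,"wy": 0,"wz": 0},{"dx": 0,"dy": -0.45,"dz": -0.08,"wx": 0,"wy": 0,"wz": 0},{"dx": 0,"dy": -0.45,"dz": -0.08,"wx": 0,"wy": 0,"wz": 0}]'

```text
time_s: 24.2
tcp_pos: [0.5708, -0.1387, 0.0539]
eef_rot: [-160.4, 89.9, -109.8]
contact_force: [-1.3, 0.8, 0.9]
gripper_width: 0.0374
```

```bash
python3 - <<'E'
from h import *
to([.667,-.249,.054],140.5)
E
```

```text
t 24.2 tcp [ 0.5708 -0.1387  0.0539] y ang 140.61 z ang 50.61 xaxis [-7.0e-04 -1.8e-03 -1.0e+00] w 0.0374 F [-1.3  0.8  0.9]
 shift tool units [ 0.   -7.22 -1.21]
 rot tool units [ 0.02 -0.02  0.01]
 shift in target axes [-0.01 -7.22 -1.2 ]
```

>>> arm_command --plan '[{"dx": 0,"dy": -0.45,"dz": -0.08,"wx": 0,"wy": 0,"wz": 0},{"dx": 0,"dy": -0.45,"dz": -0.08,"wx": 0,"wy": 0,"wz": 0},{"dx": 0,"dy": -0.45,"dz": -0.08,"wx": 0,"wy": 0,"wz": 0},{"dx": 0,"dy": -0.45,"dz": -0.08,"wx": 0,"wy": 0,"wz": 0},{"dx": 0,"dy": -0.45,"dz": -0.08,"wx": 0,"wy": 0,"wz": 0},{"dx": 0,"dy": -0.45,"dz": -0.08,"wx": 0,"wy": 0,"wz": 0},{"dx": 0,"dy": -0.45,"dz": -0.08,"wx": 0,"wy": 0,"wz": 0},{"dx": 0,"dy": -0.45,"dz": -0.08,"wx": 0,"wy": 0,"wz": 0},{"dx": 0,"dy": -0.45,"dz": -0.08,"wx": 0,"wy": 0,"wz": 0},{"dx": 0,"dy": -0.45,"dz": -0.08,"wx": 0,"wy": 0,"wz": 0},{"dx": 0,"dy": -0.45,"dz": -0.08,"wx": 0,"wy": 0,"wz": 0},{"dx": 0,"dy": -0.45,"dz": -0.08,"wx": 0,"wy": 0,"wz": 0}]'

```text
time_s: 25.2
tcp_pos: [0.6495, -0.2316, 0.0535]
eef_rot: [178.6, 89.9, -130.8]
contact_force: [-0.9, 1.1, 0.8]
gripper_width: 0.037
```

```bash
python3 - <<'E'
from h import *
to([.667,-.249,.054],140.5)
im,d=r.capture("scene");cv2.imwrite("pics/s8.png",cv2.resize(im[180:340,180:380,::-1],None,fx=3.5,fy=3.5))
E
```

```text
t 25.2 tcp [ 0.6495 -0.2316  0.0535] y ang 140.6 z ang 50.6 xaxis [-0.0015 -0.0018 -1.    ] w 0.037 F [-0.9  1.1  0.8]
 shift tool units [-0.02 -1.23 -0.11]
 rot tool units [ 0.02 -0.03 -0.  ]
 shift in target axes [-0.02 -1.23 -0.11]
```

View pics/s8.png

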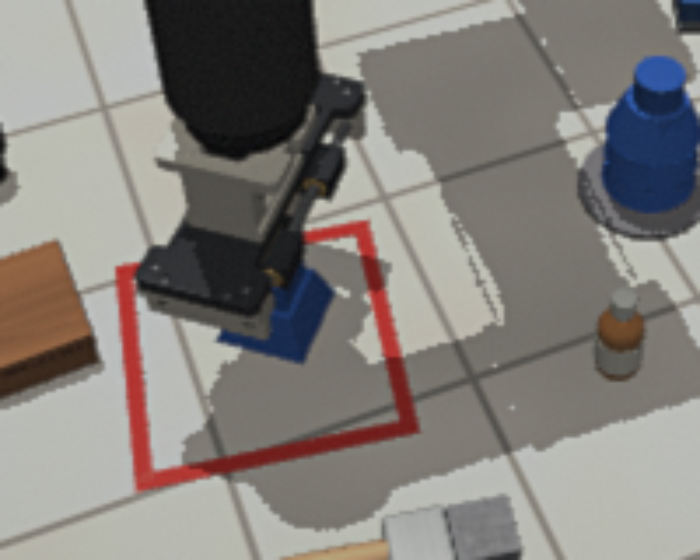

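The crop shows the square pot inside the outline at (285,310), a little short of the centre. I'll finish the slide, open the fingers and rise.

>>> arm_command --plan '[{"dx": 0,"dy": -0.4,"dz": -0.04,"wx": 0,"wy": 0,"wz": 0},{"dx": 0,"dy": -0.4,"dz": -0.04,"wx": 0,"wy": 0,"wz": 0},{"dx": 0,"dy": -0.35,"dz": -0.03,"wx": 0,"wy": 0,"wz": 0},{"dx": 0,"dy": -0.1,"dz": 0,"wx": 0,"wy": 0,"wz": 0},{"dx": 0,"dy": 0,"dz": 0,"wx": 0,"wy": 0,"wz": 0}]'

```text
time_s: 25.67
tcp_pos: [0.6705, -0.253, 0.053]
eef_rot: [-173.6, 89.8, -123.1]
contact_force: [-0.5, 1.0, 0.8]
gripper_width: 0.0374
```

>>> arm_command --plan '[{"dx": 0,"dy": 0,"dz": 0,"wx": 0,"wy": 0,"wz": 0},{"dx": 0,"dy": 0,"dz": 0,"wx": 0,"wy": 0,"wz": 0},{"dx": 0,"dy": 0,"dz": 0,"wx": 0,"wy": 0,"wz": 0},{"dx": 0,"dy": 0,"dz": 0,"wx": 0,"wy": 0,"wz": 0},{"dx": -0.3,"dy": 0,"dz": 0,"wx": 0,"wy": 0,"wz": 0},{"dx": -0.6,"dy": 0,"dz": 0,"wx": 0,"wy": 0,"wz": 0},{"dx": -1,"dy": 0,"dz": 0,"wx": 0,"wy": 0,"wz": 0},{"dx": -1,"dy": 0,"dz": 0,"wx": 0,"wy": 0,"wz": 0},{"dx": -1,"dy": 0,"dz": 0,"wx": 0,"wy": 0,"wz": 0},{"dx": -1,"dy": 0,"dz": 0,"wx": 0,"wy": 0,"wz": 0},{"dx": -1,"dy": 0.3,"dz": 0.5,"wx": 0,"wy": 0,"wz": 0},{"dx": -0.5,"dy": 0.6,"dz": 0.8,"wx": 0,"wy": 0,"wz": 0},{"dx": 0,"dy": 1,"dz": 0.5,"wx": 0,"wy": 0,"wz": 0},{"dx": 0,"dy": 1,"dz": 0.5,"wx": 0,"wy": 0,"wz": 0},{"dx": 0,"dy": 1,"dz": 0,"wx": 0,"wy": 0,"wz": 0},{"dx": 0,"dy": 1,"dz": 0,"wx": 0,"wy": 0,"wz": 0},{"dx": 0,"dy": 0.5,"dz": 0,"wx": 0,"wy": 0,"wz": 0},{"dx": 0,"dy": 0,"dz": 0,"wx": 0,"wy": 0,"wz": 0}]' --fingers -0.4

```text
time_s: 27.17
tcp_pos: [0.6155, -0.1444, 0.2037]
eef_rot: [-69.2, 89.2, -18.6]
contact_force: [-0.1, -0.4, 0.3]
gripper_width: 0.0613
```

```bash
python3 - <<'E'
from h import *
np.set_printoptions(precision=4,suppress=True)
print(r.get_state()['tcp_pos'])
for n in("scene","top"):
    m=r.camera_model(n);im,d=r.capture(n);C=cloud(m,d);cv2.imwrite(f"pics/{n}9.png",im[:,:,::-1])
    feet(C,d,.053,.066,(.667,-.249));feet(C,d,.112,.13,(.639,.062))
    feet(C,d,.064,.08,(.532,.358))
    b=im.astype(int);M=(d>0)&(b[...,2]>b[...,0]+25)&(np.hypot(C[...,0]-.667,C[...,1]+.249)<.06)&(C[...,2]<.062);print(C[M].min(0),C[M].max(0))
E
```

```text
[ 0.6155 -0.1444  0.2037]
n 220 mean [ 0.6716 -0.2545  0.0585] bb [ 0.6705 -0.2535  0.0578] ext [0.047  0.0474 0.0095] circ 0.6702 -0.2534 0.024
n 157 mean [0.6439 0.0562 0.1196] bb [0.6415 0.0578 0.1182] ext [0.0359 0.0369 0.0123] circ 0.6423 0.0582 0.0197
n 49 mean [0.5365 0.3584 0.0699] bb [0.5356 0.3594 0.0697] ext [0.0329 0.0205 0.0109] circ 0.5359 0.3599 0.0169
[ 0.6084 -0.2963  0.0008] [ 0.7113 -0.2127  0.0618]
n 173 mean [ 0.6666 -0.2499  0.0567] bb [ 0.6675 -0.2501  0.0582] ext [0.0495 0.0467 0.0101] circ 0.6675 -0.2497 0.0249
few 0
n 72 mean [0.5299 0.3638 0.0706] bb [0.5303 0.3642 0.0705] ext [0.036  0.0204 0.0108] circ 0.5304 0.3641 0.0181
[ 0.6245 -0.2928 -0.0047] [ 0.7085 -0.2087  0.0617]
```

View pics/scene9.png

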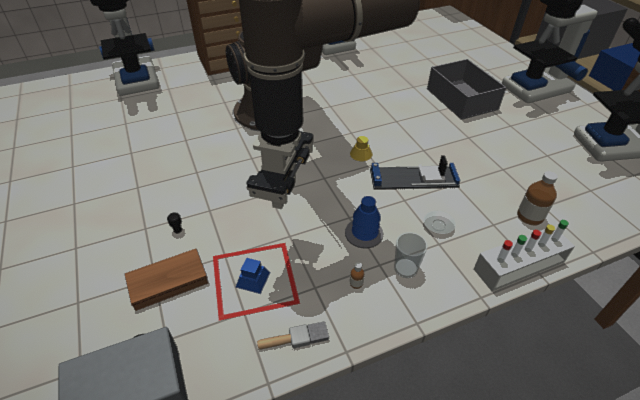

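View pics/top9.png

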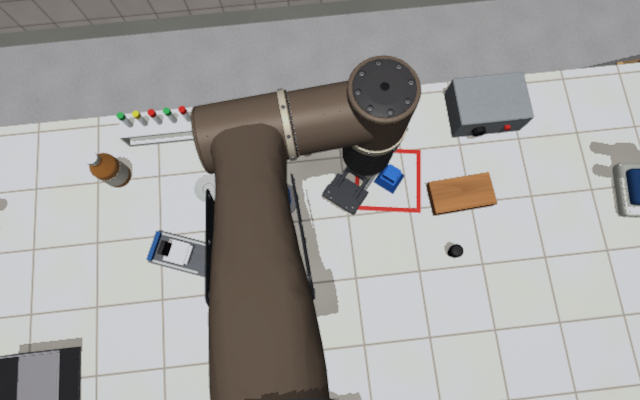

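The scene view shows the square pot centred in the outline (252,276), three pots nested upright on the disc (367,220) and the jaw open with its tab at (443,165). The bystanders are where they were. In the top view the arm hides the stack, but the square pot is well inside the outline at (390,178). Robot is clear, so I'm handing in.

```bash
python3 - <<'E'
from plant import r
print(r.close_job(), r.get_state()['time_s'])
E
```

```text
the job is handed in; nothing more can be done
the job is handed in; nothing more can be done
```

The whole job is done in the order asked, and I handed it in at about 27 s of the 72 s allowed. `close_job()` gives no verdict.

- **Vise jaw:** I pushed it open by the black tab with shut fingers. The tab moved about 47–49 mm against the 30 mm needed, and the pot was still standing in the vise afterwards.
- **Nesting:** The vised pot went over the store pot, and the loose pot over that. After each step the stack tops measured about 92 mm and 120 mm, which match the calculated heights, and the stack stands upright on the disc.
- **Square pot:** I slid it along the bench with the fingers loosely round its foot, not gripping it. It came to rest within about 5 mm of the outline's centre and stands flat.
- **Everything else:** In the last scene picture the bystanders and the yellow look-alike look to be where they started. I judged this by eye and did not measure them again.
- **Gripper at hand-in:** It was open at about 0.20 m height, touching nothing.

**Checks that failed or disagreed:**
- The two fixed cameras differed by 2–5 mm on several points, so I used wrist-camera readings for the grasps and fits.
- In the last top picture the arm hid the stack, so its final state rests on the scene camera alone.
- One early move call was refused for missing keys and moved nothing.

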